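# Load the sensor test fixture and crank it in

### The job

First crank the handwheel anticlockwise to bring the deck of the test fixture right out, towards the robot, to its loading stop, then load every sensor module on the bench: set each one flat on the deck and push it round nose first between the converging white rails until it is fully home, against the V stop, in a nest of its own (any nest will do). Only then crank clockwise until the deck's pointer tab stands level with the steel index mark, with all modules still fully home. Leave the other things on the bench where they are.

Things in the scene. Friction and masses are not known exactly. Their poses are not given: they have to be found in the camera images.
- module1_c (a point): Sensor module: a black plastic block 62 mm long, 40 mm wide, 30 mm high, about 0.13 kg, lying flat; one end (+x) is a half-round nose of 20 mm radius (steel disc on top), the other end square (brass strip on top). This point is its centre, 15 mm up, 31 mm from either end; x points to the nose, z up. Two or three are present.
- module1_nose (a point): Tip of the round nose of module1, half-way up (31 mm along x from its centre)
- module2_c (a point): Sensor module: a black plastic block 62 mm long, 40 mm wide, 30 mm high, about 0.13 kg, lying flat; one end (+x) is a half-round nose of 20 mm radius (steel disc on top), the other end square (brass strip on top). This point is its centre, 15 mm up, 31 mm from either end; x points to the nose, z up. Two or three are present.
- module2_nose (a point): Tip of the round nose of module2, half-way up (31 mm along x from its centre)
- module3_c (a point): Sensor module: a black plastic block 62 mm long, 40 mm wide, 30 mm high, about 0.13 kg, lying flat; one end (+x) is a half-round nose of 20 mm radius (steel disc on top), the other end square (brass strip on top). This point is its centre, 15 mm up, 31 mm from either end; x points to the nose, z up. Two or three are present.
- module3_nose (a point): Tip of the round nose of module3, half-way up (31 mm along x from its centre)
- nest1 (a point): Module centre when fully home in the left nest (seen from the robot); x points into the nest, away from the robot, y left, z up; rides with the deck. All nests alike, lanes 72 mm apart: the deck's flat grey top is 15 mm below this point (26 mm above the table); a free apron reaches from 75 mm in front of the mouth up to it.
- nest1_tip (a point): Where the nose tip lies when a module is home in nest 1 (31 mm along x from that nest's point)
- nest2 (a point): Module centre when fully home in the middle nest (seen from the robot); x points into the nest, away from the robot, y left, z up; rides with the deck. Along x from this point: mouth at -49 mm, 66 mm wide between white rails that narrow evenly to 43 mm at -14 mm; then parallel walls 43 mm apart; then a 90 degree V stop for the nose. Rails and walls stand 18 mm above the deck.
- nest2_tip (a point): Where the nose tip lies when a module is home in nest 2 (31 mm along x from that nest's point)
- nest3 (a point): Module centre when fully home in the right nest (seen from the robot); x points into the nest, away from the robot, y left, z up; rides with the deck. A steel strap crosses all lanes from -2 to +30 mm along x, underside 34 mm and top 39 mm above the deck: modules cannot be lowered in, only pushed in along x from the apron.
- nest3_tip (a point): Where the nose tip lies when a module is home in nest 3 (31 mm along x from that nest's point)
- handle (a point): Middle of the part to grip of the handwheel's upright steel crank handle: 16 mm diameter, 48 mm from the wheel's axis, standing free from the wheel's face (44 mm above the table) to 53 mm above it; this point is 74 mm above the table. The handle does not spin by itself on the wheel.
- wheel_axis (a point): Centre of the black handwheel (120 mm diameter, lying flat on the fixture's right side), on its upright axis; the wheel lies 34 to 44 mm above the table. x points along the lanes
- wheel (a joint): Handwheel angle, rad: grows as the wheel turns clockwise seen from above, from stop 0 to stop 5.6. It drives the deck: 10 mm of travel away from the robot per radian. About 5 N at the handle turns it and it stays where it is left. The pointer meets the mark at 4.4 rad; starts lie at 1.4 to 2.4; at 0 the deck is at its loading stop.
- pointer (a point): Small steel tab on the deck's left edge, moves with the deck along its x
- mark (a point): Small upright steel index fin, fixed on the fixture base just left of the deck; x points away from the robot along the lanes. The pointer is at the mark when both have the same place along this x. Behind it a fixed grey bridge (test head) spans the deck, its top 105 mm above the table, from 26 mm to 66 mm beyond the mark along x.
- screwdriver: Bystander: screwdriver, 160 mm, lying in front of the fixture
- brush: Bystander: flat brush, 120 mm, lying in front of the fixture
- solder_spool: Bystander: metal solder spool standing on its flange, 54 mm across, 41 mm high; origin under its centre
- circuit_board: Bystander: green circuit board, 150 x 62 x 4 mm, lying near the right front; origin under its centre
- flux_jar: Bystander: amber jar with black lid, 48 mm across, 55 mm high; origin under its centre
- sponge_tin: Bystander: round open steel tin, 70 mm across, 30 mm high; origin under its centre
There are look-alikes about, which are no part of the job. Leave any green look-alike of the part that bears module3_c alone.

How it is judged:
By the outcome, as a careful person would: the job done as asked, in the order asked, and still so for the second after the job is handed in, with the robot touching nothing.
Of module1, module2, module3 only 2 to 3 are there at a start; the rules pass over those that are not, and their reading is None.
At some moment in a run one of module1, module2, module3 may be knocked a few centimetres aside while the robot is not near it.
Once in a run the grip may slacken for a moment while it holds something.
It also fails if it takes over 210 s, if anything falls off the work surface, if the arm or the gripper's body presses on something with over 40 N, if the wrist force passes 120 N, or if a joint passes its speed limit or range.

### The arm

A 7-joint arm with a two-finger parallel gripper is mounted at the origin on the work surface. World frame = base frame: x ahead of the robot, y to its left, z up, the work surface at z = 0. Lengths are in m, angles in rad, forces in N, time in s.
With the tool pointing down it reaches from about 0.425 to 0.925 m from the base axis. Payload 6.8 kg.
Tool frame: the origin (TCP) lies midway between the tips of the shut fingers; the grasp point (between the pads) lies 19 mm behind it; z points along the fingers, y is the line along which they close (so a half turn about z gives the same grasp; the last joint's range is limited). The gripper opens to 85 mm and grips with 20 to 120 N. Pads are 22 mm wide; open, the fingers measure 114 mm over their backs; the gripper's body (76 mm by 85 mm) begins 54 mm behind the grasp point. The pads swing forward as they close: fully open they stand 13 mm farther back than shut.
Start: joints at [-1.218, 0.477, 0.022, 1.555, -0.011, 1.109, -0.083], TCP at [0.3, 0.605, 0.231] pointing down, gripper open.
Joint ranges: [-2.96, 2.96], [-0.34, 2.1], [-1.41, 1.46], [0.24, 2.44], [-1.37, 4.51], [0.17, 1.92], [-2.96, 2.96]. Speed limits (rad/s): [2.39, 2.39, 3.14, 3.14, 3.14, 3.14, 3.14].

### API

Orientations are given as a rotation vector (axis times angle).
In Python, from bench import r gives the robot as it stands. The module is installed in compiled form; this text tells all that it offers.
- The arm moves only by the tool apply_moves, never from a script. Its argument "rows" is a list of rows, each a list of 6 numbers: the shift along the tool's x, y, z scaled (see below), then the turn, a rotation vector about the tool's x, y, z scaled (see below). A call has 1 to 5 rows; each row is the pose to reach, as a shift and turn from the pose commanded when the call began, along the tool's axes at that moment; what a row does not reach only later rows make up. The controller multiplies each number of a shift by 0.25 m and each number of a turn by 90 degrees. A row lasts 1/8 s, in which the tool goes at most 62.5 mm and 10.7 degrees, less where a joint would pass 70% of its speed; a pose out of reach is approached as far as the arm can. A call with a number of a shift or a turn outside -1 to 1 is refused whole. A call with a gripper value outside its range is refused whole. "claw" is the opening, from 0 (shut) to 1 (fully open), set as the call begins (left out, the last holds). The fingers move at their own pace and stop on an object; "newtons" is the grip in N (left out, the last holds). Time passes only in rows, so rows that repeat a pose let the fingers close. It gives the time, the measured TCP pose, the force, the opening and the grip force at its end, in the units of the state.
- r.get_obs(): the state, without advancing time (a new reading comes with each control period).
- r.grab_frame(name): name is "scene" or "top"; returns a dict with "pixels" (384x512x3 uint8, red, green, blue), "intrinsics" (3x3 intrinsics, pixels), "dist" ([k1, k2, p1, p2, k3] as OpenCV has them; the pictures are not rectified), "eye" and "attitude" of the camera in the world. Camera axes: x right, y up, looking along -z (the intrinsics and any distortion apply to the point x, -y, -z); pixel columns grow to the right and rows downward; lengths in m; the calibration is good to about 2 mm. A picture is of the moment at which its call begins. There is no depth.
- r.hand_in(): hands the job in; it is judged then, once.
Trained networks look in a picture, given as the dict that the camera call returned (one of the last four; its "shot" number tells which), for a name from the list of things; names that differ only in an ending like _2 or _b are one class to them, and where a whole thing is asked for, a point or a joint stands for the part that bears it (a point fixed in the world has none). Each returns a list of dicts, best first, with "conf" (0 to 1); they miss things now and then, are a little off and sometimes report something else, mostly with a low value. They report only what shows in the picture. A call takes as long as a camera call. They do not tell look-alikes from the thing itself.
- r.search_frame(picture, thing): "rect" ([left, top, width, height] in pixels, round what is visible of it).
- r.outline_of(picture, thing): "pixels" (384x512 bool, what is visible of it) and "rect" ([left, top, width, height] in pixels, round what is visible of it).
- r.landmark_of(picture, thing): "point" ([column, row] in pixels: a listed point, or the origin of a listed thing).
The state is a dict: "clock": time; "joints": joint angles; "qvel": joint speeds; "tau": joint torques, N m; "tcp_pos": TCP position; "orientation": TCP orientation; "contact_force": force on the tool from outside, world axes, zero at the start; "moment": the same for the moment, N m; "grip_width": finger opening in m; "gripper_force": force on a finger pad.
Only numpy, scipy, OpenCV 4.12 (cv2) and the standard library are available. Lean on these libraries where they do the work, as an engineer would, in place of code of your own. Each camera call takes 0.05 s, during which the arm holds its last target. There are 200 camera calls.

## Working session

There is one attempt and no reset: what is moved stays moved. The work goes in short steps, Python scripts to look and compute and a tool call to move; the robot and the scene stay as the last step left them, time stands still between calls to the robot, and variables do not carry over. Pictures are saved under pics/ and viewed, at most 14 in all, crops included, and the job is handed in when it is done.

Besides the shell and the picture viewer there is one more tool, called after "Request:" by a JSON object that holds its "api" and its "payload". apply_moves: Moves the arm, as the interface text tells. Its arguments: {"type":"object","properties":{"rows":{"type":"array","items":{"type":"array","items":{"type":"number"}}},"claw":{"type":"number"},"newtons":{"type":"number"}},"required":["rows"]}

```bash
mkdir -p pics
cat > h.py <<'E'
import numpy as np, cv2
from bench import r
from scipy.spatial.transform import Rotation as R
def att(a):
    a=np.array(a,float)
    return a if a.shape==(3,3) else (R.from_rotvec(a).as_matrix() if a.size==3 else R.from_quat(a).as_matrix())
def px2w(f,px,z):
    K=np.array(f["intrinsics"]);d=np.array(f["dist"],float)
    u=cv2.undistortPoints(np.array([[px]],float),K,d)[0,0]
    v=att(f["attitude"])@np.array([u[0],-u[1],-1.0]); e=np.array(f["eye"])
    return e+v*(z-e[2])/v[2]
def w2px(f,p):
    K=np.array(f["intrinsics"]);d=np.array(f["dist"],float)
    c=att(f["attitude"]).T@(np.array(p,float)-np.array(f["eye"])); c=np.array([c[0],-c[1],-c[2]])
    return cv2.projectPoints(c.reshape(1,1,3),np.zeros(3),np.zeros(3),K,d)[0].ravel()
def save(f,n,crop=None,s=1):
    im=f["pixels"][:,:,::-1]
    if crop: x,y,w,h=crop; im=im[y:y+h,x:x+w]
    cv2.imwrite("pics/"+n,cv2.resize(im,None,fx=s,fy=s,interpolation=cv2.INTER_CUBIC))
E
python3 - <<'E'
from h import *
o=r.get_obs();print({k:np.round(v,3) for k,v in o.items()})
Z=dict(module1_c=.015,module1_nose=.015,nest1=.041,nest2=.041,nest3=.041,nest2_tip=.041,handle=.074,wheel_axis=.044,pointer=.026,mark=.03)
ims=[]
for n in("top","scene"):
    f=r.grab_frame(n);print(n,f["eye"],np.round(f["attitude"],3).tolist())
    save(f,n+"0.png",s=1.5)
    for t in Z:
        for q in r.landmark_of(f,t)[:4]:
            print(t,round(q["conf"],2),np.round(q["point"],1),np.round(px2w(f,q["point"],Z[t]),4))
E
```

```text
{'clock': np.float64(0.0), 'joints': array([-1.218,  0.478,  0.022,  1.556, -0.012,  1.109, -0.083]), 'qvel': array([-0.   ,  0.   ,  0.   , -0.003,  0.   ,  0.   ,  0.   ]), 'tau': array([ 1.0000e-03, -5.9644e+01,  1.6080e+00, -2.8121e+01,  1.2000e-02,
        9.0000e-03,  0.0000e+00]), 'tcp_pos': array([0.3  , 0.604, 0.23 ]), 'orientation': array([-7.170e-01, -3.058e+00,  3.000e-03]), 'contact_force': array([-0.078,  0.133, -0.518]), 'moment': array([-0.034, -0.078, -0.046]), 'gripper_force': np.float64(0.0), 'grip_width': np.float64(0.085)}
top [0.32626955 0.05714675 0.95843002] [0.144, -0.107, -1.579]
module1_c 0.92 [167.8 200.7] [0.4621 0.3265 0.015 ]
module1_c 0.47 [207.5 172.3] [0.5396 0.2187 0.015 ]
module1_nose 0.67 [164.9 189.3] [0.4938 0.3355 0.015 ]
nest1 0.9 [290.4 139.3] [ 0.6215 -0.0097  0.041 ]
nest1 0.69 [266.5 139.1] [0.6233 0.0549 0.041 ]
nest1 0.63 [320.6 136. ] [ 0.6294 -0.0915  0.041 ]
nest1 0.27 [219.8 214.1] [0.4209 0.1804 0.041 ]
nest2 0.9 [290.4 139.3] [ 0.6215 -0.0097  0.041 ]
nest2 0.69 [266.5 139.1] [0.6233 0.0549 0.041 ]
nest2 0.63 [320.6 136. ] [ 0.6294
[... 1141 characters left out ...]
 ]
nest2 0.69 [293. 232.] [0.623  0.0554 0.041 ]
nest2 0.36 [360.7 181.8] [0.6256 0.362  0.041 ]
nest3 0.93 [253.  261.1] [ 0.6208 -0.0918  0.041 ]
nest3 0.84 [275.3 248.4] [ 0.6304 -0.0209  0.041 ]
nest3 0.69 [293. 232.] [0.623  0.0554 0.041 ]
nest3 0.36 [360.7 181.8] [0.6256 0.362  0.041 ]
nest2_tip 0.61 [284.7 251.3] [ 0.6541 -0.0104  0.041 ]
handle 0.92 [216.8 259.6] [ 0.5759 -0.1708  0.074 ]
handle 0.49 [315.5 199.7] [0.6026 0.1686 0.074 ]
wheel_axis 0.65 [202.6 279.9] [ 0.5804 -0.2218  0.044 ]
pointer 0.97 [303.2 223.5] [0.6121 0.1111 0.026 ]
pointer 0.58 [311.4 195.4] [0.5511 0.2177 0.026 ]
mark 0.94 [314.3 227.2] [0.6453 0.1195 0.03  ]
mark 0.5 [201.4 281.6] [ 0.5734 -0.2215  0.03  ]
```

View pics/top0.png

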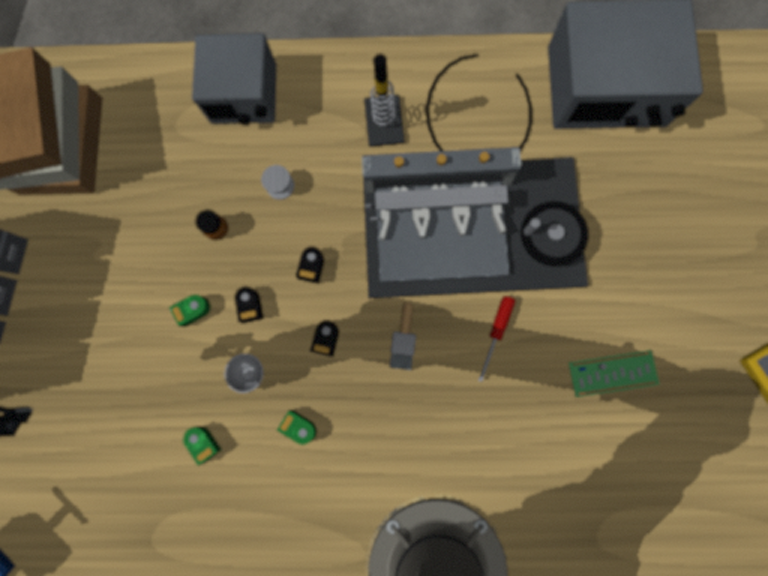

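View pics/scene0.png

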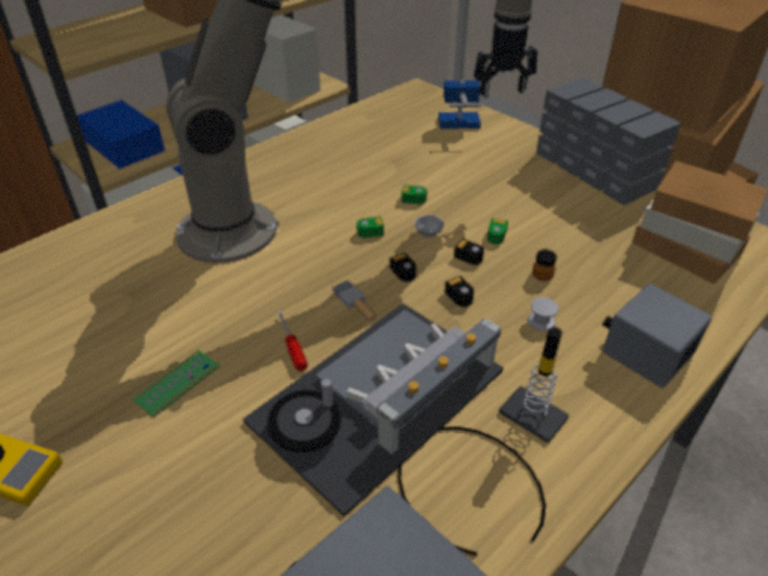

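```bash
cat >> h.py <<'E'
def ortho(f,z,x0,x1,y0,y1,s):
    "image up=+x, left=+y; px col=(y1-y)*s,row=(x1-x)*s"
    w,h=int((y1-y0)*s),int((x1-x0)*s)
    gx,gy=np.meshgrid(np.arange(w),np.arange(h))
    P=np.stack([x1-gy/s,y1-gx/s,np.full(gx.shape,z)],-1).reshape(-1,3)-np.array(f["eye"])
    c=(P@att(f["attitude"]))*[1,-1,-1]
    m=cv2.projectPoints(c.reshape(-1,1,3),np.zeros(3),np.zeros(3),np.array(f["intrinsics"]),np.array(f["dist"],float))[0].reshape(h,w,2).astype(np.float32)
    return cv2.remap(f["pixels"],m[:,:,0],m[:,:,1],cv2.INTER_CUBIC)
E
python3 - <<'E'
from h import *
f=r.grab_frame("top");g=r.grab_frame("scene")
a=ortho(f,.03,.36,.60,.14,.40,1500);b=ortho(f,.026,.48,.76,-.3,.14,1750)
cv2.imwrite("pics/oa.png",a[:,:,::-1]);cv2.imwrite("pics/ob.png",b[:,:,::-1])
hsv=cv2.cvtColor(a,cv2.COLOR_RGB2HSV)
for t in("module1_c","module1_nose"):
    for F in(f,g):
        for q in r.landmark_of(F,t): print(t,round(q["conf"],2),np.round(q["point"],1),np.round(px2w(F,q["point"],.015),3))
for q in r.search_frame(f,"module1_c"): print(q)
E
```

```text
module1_c 0.96 [167.9 201.6] [0.46  0.326 0.015]
module1_c 0.68 [202.5 279.9] [ 0.562 -0.21   0.015]
module1_c 0.52 [313.5 168.6] [0.463 0.333 0.015]
module1_c 0.24 [216.8 259.7] [ 0.537 -0.143  0.015]
module1_c 0.16 [318.9 170.3] [0.481 0.339 0.015]
module1_nose 0.76 [164.4 189.5] [0.493 0.337 0.015]
module1_nose 0.7 [329.2 224.2] [ 0.393 -0.109  0.015]
module1_nose 0.62 [322.7 168.8] [0.484 0.354 0.015]
module1_nose 0.28 [203.5 279.4] [ 0.562 -0.208  0.015]
{'rect': [156.3, 191.5, 20.2, 21.7], 'conf': 0.61}
{'rect': [320.1, 197.7, 23.7, 55.0], 'conf': 0.33}
```

View pics/oa.png

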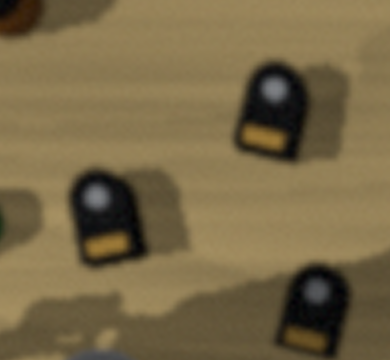

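View pics/ob.png

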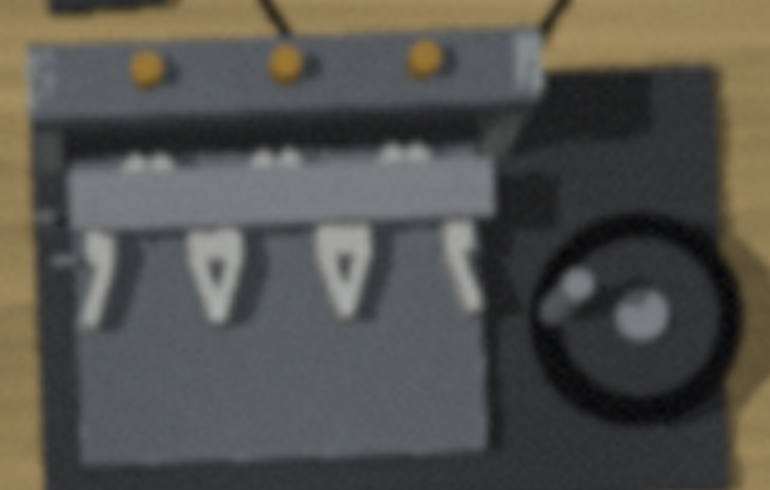

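Top view, original 512x384 pixels: three black modules at (165,203), (207,176) and (217,226). There are green look-alikes at (126,206), (134,296) and (197,285), which I leave alone. Only the black ones have the brass strip and steel disc described, and the close crop confirms them. The handle is left of the hub at about (355,148), so the wheel reads about 1.95 rad.

```bash
cat > plan.py <<'E'
import sys; from h import *
# usage: plan.py x,y,z,psi_deg ...   (psi = angle of tool y) -> rows
o=r.get_obs(); p=np.array(o["tcp_pos"]); Rn=att(o["orientation"])
y=Rn[:,1]; print("t",round(float(o["clock"]),1),"tcp",np.round(p,4),"psi",round(np.degrees(np.arctan2(y[1],y[0])),1),"F",np.round(o["contact_force"],1),"w",round(float(o["grip_width"]),4),"q7",round(o["joints"][6],2))
for a in sys.argv[1:]:
    g=list(map(float,a.split(",")));s=np.radians(g[3]);c,s=np.cos(s),np.sin(s)
    G=np.array([[-s,c,0],[c,s,0],[0,0,-1.]])
    print(np.round(np.r_[Rn.T@(np.array(g[:3])-p)/.25, R.from_matrix(Rn.T@G).as_rotvec()/(np.pi/2)],3).tolist())
E
python3 plan.py .36,.43,.23,92.6 .42,.27,.2,92.6 .578,-.171,.2,92.6
```

```text
t 1.4 tcp [0.3002 0.6046 0.2313] psi 63.6 F [-0.8 -0.1  0.6] w 0.0855 q7 -0.08
[-0.525, -0.519, 0.005, 0.0, 0.0, -0.322]
[-1.025, -0.986, 0.125, 0.0, 0.0, -0.322]
[-2.375, -2.285, 0.125, 0.0, 0.0, -0.322]
```

Request:
{"api": "apply_moves", "payload": {"rows": [[-0.9, -0.87, 0.0, 0, 0, -0.32], [-0.9, -0.87, 0.0, 0, 0, -0.32], [-0.9, -0.87, 0.0, 0, 0, -0.32], [-0.9, -0.87, 0.0, 0, 0, -0.32], [-0.9, -0.87, 0.0, 0, 0, -0.32]], "claw": 1, "newtons": 40}}

```text
clock: 2.08
tcp_pos: [0.4055, 0.3082, 0.2316]
orientation: [-0.065, 3.14, 0.001]
contact_force: [1.4, -0.7, -0.1]
grip_width: 0.0851
gripper_force: 0.0
```

```bash
python3 plan.py .475,.04,.22,92.6 .578,-.171,.16,92.6
```

```text
t 2.1 tcp [0.4055 0.3082 0.2316] psi 92.4 F [ 1.4 -0.7 -0.1] w 0.0851 q7 0.84
[-0.233, -1.083, 0.046, 0.0, 0.0, -0.002]
[-0.609, -1.944, 0.286, 0.0, 0.0, -0.002]
```

Request:
{"api": "apply_moves", "payload": {"rows": [[-0.3, -0.98, 0.1, 0, 0, 0], [-0.3, -0.98, 0.1, 0, 0, 0], [-0.3, -0.98, 0.1, 0, 0, 0], [-0.3, -0.98, 0.1, 0, 0, 0], [-0.3, -0.98, 0.1, 0, 0, 0]]}}

```text
clock: 2.7
tcp_pos: [0.4908, 0.0634, 0.2062]
orientation: [-0.053, 3.141, -0.002]
contact_force: [-1.1, 0.3, -0.9]
grip_width: 0.0852
gripper_force: 0.0
```

Request:
{"api": "apply_moves", "payload": {"rows": [[-0.3, -0.92, 0.15, 0, 0, 0], [-0.3, -0.92, 0.15, 0, 0, 0], [-0.3, -0.92, 0.15, 0, 0, 0], [-0.3, -0.92, 0.15, 0, 0, 0], [-0.3, -0.92, 0.15, 0, 0, 0]]}}

```text
clock: 3.32
tcp_pos: [0.5748, -0.1626, 0.1682]
orientation: [0.056, -3.141, 0.004]
contact_force: [-0.6, 0.8, 0.5]
grip_width: 0.0854
gripper_force: 0.0
```

```bash
python3 plan.py .578,-.171,.13,92.6 .578,-.171,.055,92.6
```

```text
t 3.3 tcp [ 0.5748 -0.1626  0.1682] psi 92.0 F [-0.6  0.8  0.5] w 0.0854 q7 1.9
[-0.012, -0.034, 0.153, -0.001, -0.0, -0.006]
[-0.012, -0.033, 0.453, -0.001, -0.0, -0.006]
```

Request:
{"api": "apply_moves", "payload": {"rows": [[-0.012, -0.034, 0.15, 0, 0, -0.006], [-0.012, -0.034, 0.3, 0, 0, -0.006], [-0.012, -0.034, 0.45, 0, 0, -0.006], [-0.012, -0.034, 0.45, 0, 0, -0.006], [-0.012, -0.034, 0.45, 0, 0, -0.006]]}}

```text
clock: 3.95
tcp_pos: [0.579, -0.1656, 0.0576]
orientation: [-0.082, 3.139, 0.0]
contact_force: [0.2, -0.5, 1.1]
grip_width: 0.0858
gripper_force: 0.0
```

Request:
{"api": "apply_moves", "payload": {"rows": [[0, 0, 0, 0, 0, 0], [0, 0, 0, 0, 0, 0], [0, 0, 0, 0, 0, 0], [0, 0, 0, 0, 0, 0], [0, 0, 0, 0, 0, 0]], "claw": 0, "newtons": 40}}

```text
clock: 4.58
tcp_pos: [0.5786, -0.1727, 0.0575]
orientation: [-0.073, 3.137, -0.011]
contact_force: [1.1, -12.8, 1.3]
grip_width: 0.0147
gripper_force: 39.1
```

```bash
cat > arc.py <<'E'
import sys; from h import *
# arc.py dphi_deg n : rows of rotation about the axis from the present handle place (present tcp)
ax=np.array([.5735,-.2185]); d,n=float(sys.argv[1]),int(sys.argv[2]); rr=.048
if len(sys.argv)>4: ax=np.array([float(sys.argv[3]),float(sys.argv[4])])
o=r.get_obs();p=np.array(o["tcp_pos"]);Rn=att(o["orientation"]);v=p[:2]-ax;f=np.arctan2(v[1],v[0])
y=Rn[:,1]
print("t",round(float(o["clock"]),1),"tcp",np.round(p,4),"psi",round(np.degrees(np.arctan2(y[1],y[0])),1),"phi",round(np.degrees(f),1),"rad",round(np.hypot(*v),4),"F",np.round(o["contact_force"],1),"w",round(float(o["grip_width"]),4))
for i in range(1,n+1):
    a=f+np.radians(d)*i; q=np.r_[ax+rr*np.array([np.cos(a),np.sin(a)]),p[2]]
    print(np.round((Rn.T@(q-p))[:2]/.25,3).tolist())
E
python3 arc.py 18 5
```

```text
t 4.6 tcp [ 0.5786 -0.1727  0.0575] psi 92.7 phi 83.7 rad 0.046 F [  1.1 -12.8   1.3] w 0.0147
[0.059, 0.008]
[0.116, -0.011]
[0.165, -0.046]
[0.2, -0.095]
[0.218, -0.152]
```

Request:
{"api": "apply_moves", "payload": {"rows": [[0.059, -0.015, 0, 0, 0, 0], [0.116, -0.035, 0, 0, 0, 0], [0.165, -0.07, 0, 0, 0, 0], [0.2, -0.12, 0, 0, 0, 0], [0.218, -0.175, 0, 0, 0, 0]]}}

```text
clock: 5.2
tcp_pos: [0.5228, -0.2042, 0.0562]
orientation: [0.092, -3.132, -0.018]
contact_force: [-9.2, 13.8, 12.9]
grip_width: 0.0152
gripper_force: 42.6
```

```bash
python3 arc.py 15 4 .573 -.2207
```

```text
t 5.2 tcp [ 0.5228 -0.2042  0.0562] psi 93.4 phi 161.8 rad 0.0528 F [-9.2 13.8 12.9] w 0.0152
[-0.006, -0.056]
[-0.007, -0.106]
[-0.02, -0.154]
[-0.046, -0.197]
```

Request:
{"api": "apply_moves", "payload": {"rows": [[0, 0, 0, 0, 0, 0], [0, -0.02, 0, 0, 0, 0]]}}

```text
clock: 5.45
tcp_pos: [0.5209, -0.2125, 0.0558]
orientation: [0.086, -3.129, -0.014]
contact_force: [-18.9, 14.8, 21.2]
grip_width: 0.0153
gripper_force: 43.3
```

```bash
python3 arc.py 15 4 .573 -.2207
python3 - <<'E'
from h import *
f=r.grab_frame("top");b=ortho(f,.026,.44,.70,-.3,.14,1750);cv2.imwrite("pics/ob1.png",b[:,:,::-1])
E
```

```text
t 5.5 tcp [ 0.5209 -0.2125  0.0558] psi 93.1 phi 171.0 rad 0.0528 F [-18.9  14.8  21.2] w 0.0153
[-0.015, -0.054]
[-0.024, -0.103]
[-0.045, -0.149]
[-0.078, -0.187]
```

View pics/ob1.png

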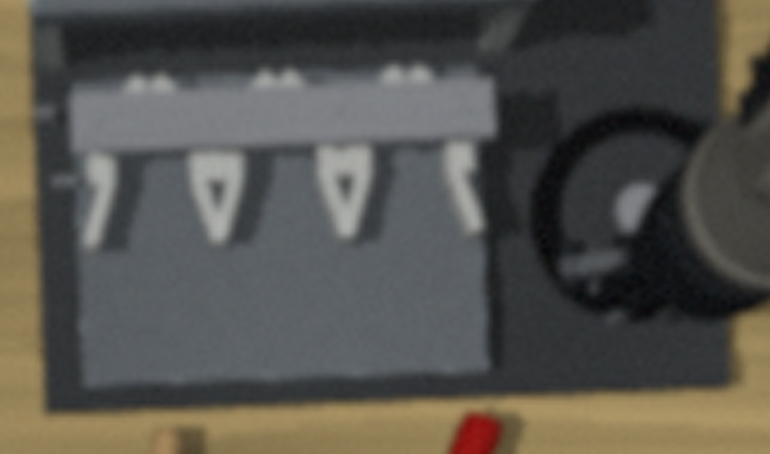

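Request:
{"api": "apply_moves", "payload": {"rows": [[0, 0, 0, 0, 0, 0], [0, 0, 0, 0, 0, 0], [0, 0, 0, 0, 0, 0]], "claw": 0.4}}

```text
clock: 5.88
tcp_pos: [0.5263, -0.2184, 0.0564]
orientation: [-0.08, 3.14, -0.001]
contact_force: [-0.8, 0.1, 0.6]
grip_width: 0.0343
gripper_force: 0.0
```

```bash
python3 arc.py 15 4 .573 -.2207;python3 plan.py .526,-.232,.057,92.6
```

```text
t 5.9 tcp [ 0.5263 -0.2184  0.0564] psi 92.9 phi 177.2 rad 0.0467 F [-0.8  0.1  0.6] w 0.0343
[0.004, -0.05]
[-0.011, -0.098]
[-0.037, -0.14]
[-0.074, -0.175]
t 5.9 tcp [ 0.5263 -0.2184  0.0564] psi 92.9 F [-0.8  0.1  0.6] w 0.0343 q7 2.08
[0.004, -0.054, -0.002, -0.0, 0.0, 0.004]
```

Request:
{"api": "apply_moves", "payload": {"rows": [[0.005, -0.03, 0, 0, 0, 0], [0.005, -0.06, 0, 0, 0, 0], [0.005, -0.08, 0, 0, 0, 0], [0.005, -0.08, 0, 0, 0, 0]]}}

```text
clock: 6.38
tcp_pos: [0.5242, -0.232, 0.0556]
orientation: [0.086, -3.135, -0.014]
contact_force: [-5.5, 17.0, 9.8]
grip_width: 0.0339
gripper_force: 8.4
```

Request:
{"api": "apply_moves", "payload": {"rows": [[-0.01, -0.02, 0, 0, 0, 0], [-0.01, -0.04, 0, 0, 0, 0], [-0.01, -0.04, 0, 0, 0, 0]]}}

```text
clock: 6.75
tcp_pos: [0.525, -0.2321, 0.0546]
orientation: [0.096, -3.127, -0.034]
contact_force: [-12.4, 38.2, 22.5]
grip_width: 0.0343
gripper_force: 19.6
```

Request:
{"api": "apply_moves", "payload": {"rows": [[0, 0.06, 0, 0, 0, 0], [0, 0.06, 0, 0, 0, 0]], "claw": 1}}

```text
clock: 7.0
tcp_pos: [0.5283, -0.2328, 0.0564]
orientation: [-0.082, 3.14, -0.001]
contact_force: [-1.0, -0.9, 0.3]
grip_width: 0.0696
gripper_force: 0.0
```

Request:
{"api": "apply_moves", "payload": {"rows": [[0, 0.06, -0.2, 0, 0, 0], [0, 0.2, -0.5, 0, 0, 0], [0.2, 0.4, -0.5, 0, 0, 0], [0.4, 0.6, -0.5, 0, 0, 0], [0.5, 0.9, -0.5, 0, 0, 0]]}}

```text
clock: 7.62
tcp_pos: [0.4086, -0.0505, 0.1815]
orientation: [-0.073, 3.139, -0.001]
contact_force: [0.5, 0.8, -0.1]
grip_width: 0.0853
gripper_force: 0.0
```

Request:
{"api": "apply_moves", "payload": {"rows": [[0, 0.2, 0, 0, 0, 0], [0, 0.4, 0, 0, 0, 0], [0, 0.7, 0, 0, 0, 0], [0, 0.9, 0, 0, 0, 0], [0, 0.9, 0, 0, 0, 0]]}}

```text
clock: 8.25
tcp_pos: [0.3992, 0.1793, 0.1815]
orientation: [-0.089, 3.138, 0.003]
contact_force: [-0.9, -0.4, 0.1]
grip_width: 0.0854
gripper_force: 0.0
```

```bash
python3 plan.py
python3 - <<'E'
from h import *
f=r.grab_frame("top")
b=ortho(f,.026,.44,.64,-.3,.14,1750);a=ortho(f,.03,.36,.60,.14,.40,1500)[:, :]
b=cv2.copyMakeBorder(b,0,0,0,0,cv2.BORDER_CONSTANT)
k=int(b.shape[1]); a2=a
out=np.zeros((b.shape[0]+a.shape[0]*2//3,k,3),np.uint8);out[:b.shape[0]]=b
s=cv2.resize(a,None,fx=2/3,fy=2/3);out[b.shape[0]:b.shape[0]+s.shape[0],:s.shape[1]]=s
cv2.imwrite("pics/ob2.png",out[:,:,::-1]);print(b.shape,s.shape)
E
```

```text
t 8.2 tcp [0.3992 0.1793 0.1815] psi 93.3 F [-0.9 -0.4  0.1] w 0.0854 q7 1.06
(350, 770, 3) (240, 260, 3)
```

View pics/ob2.png

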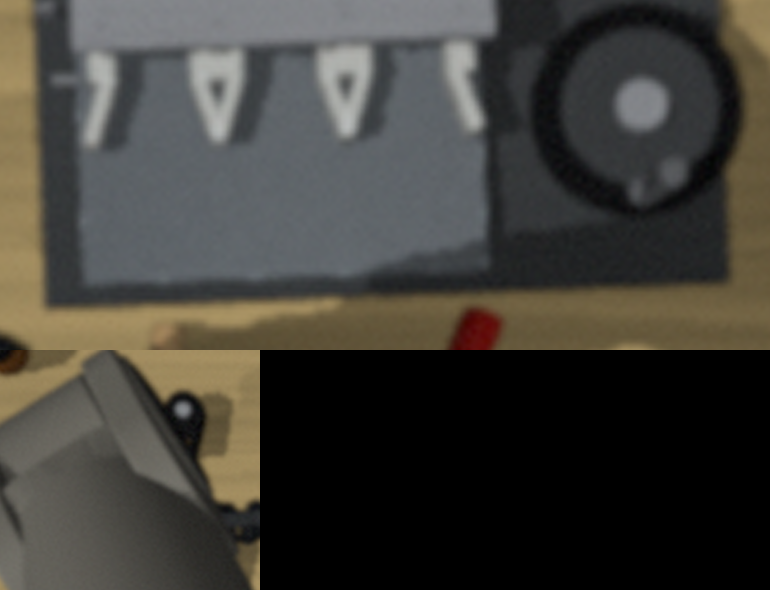

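```bash
python3 plan.py .395,.191,.10,76.8 .395,.191,.006,76.8
```

```text
t 8.3 tcp [0.3991 0.1763 0.1811] psi 93.1 F [ 0.6 -0.2 -0.2] w 0.0853 q7 1.07
[0.014, 0.059, 0.324, 0.0, 0.001, 0.181]
[0.014, 0.059, 0.7, 0.0, 0.001, 0.181]
```

Request:
{"api": "apply_moves", "payload": {"rows": [[0.014, 0.059, 0.15, 0, 0, 0.1], [0.014, 0.059, 0.3, 0, 0, 0.18], [0.014, 0.059, 0.3, 0, 0, 0.18]]}}

```text
clock: 8.68
tcp_pos: [0.3931, 0.1868, 0.1042]
orientation: [-0.366, -3.117, 0.007]
contact_force: [0.6, -0.1, -0.3]
grip_width: 0.0854
gripper_force: 0.0
```

```bash
python3 plan.py .395,.191,.006,76.8
python3 - <<'E'
from h import *
f=r.grab_frame("top");g=r.grab_frame("scene")
o=np.hstack([cv2.resize(g["pixels"][130:230,230:360],None,fx=3,fy=3),cv2.resize(f["pixels"][150:250,150:280],None,fx=3,fy=3)])
cv2.imwrite("pics/c.png",o[:,:,::-1])
E
```

```text
t 8.7 tcp [0.3931 0.1868 0.1042] psi 76.6 F [ 0.6 -0.1 -0.3] w 0.0854 q7 0.76
[-0.005, 0.02, 0.393, -0.003, -0.002, -0.002]
```

View pics/c.png

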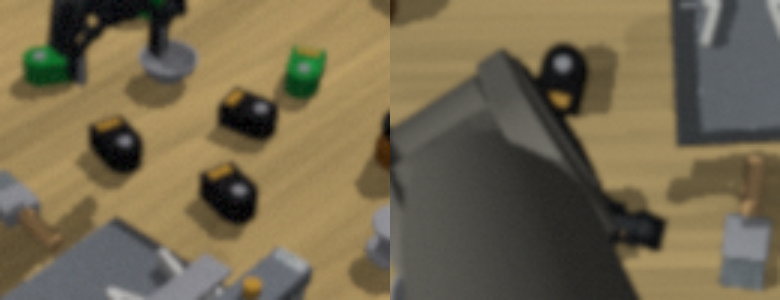

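Request:
{"api": "apply_moves", "payload": {"rows": [[-0.005, 0.02, 0.15, 0, 0, 0], [-0.005, 0.02, 0.3, 0, 0, 0], [-0.005, 0.02, 0.39, 0, 0, 0], [-0.005, 0.02, 0.39, 0, 0, 0]]}}

```text
clock: 9.28
tcp_pos: [0.3968, 0.1939, 0.0087]
orientation: [-0.362, -3.121, 0.001]
contact_force: [-0.3, 0.4, -0.1]
grip_width: 0.0854
gripper_force: 0.0
```

Request:
{"api": "apply_moves", "payload": {"rows": [[0, 0, 0, 0, 0, 0], [0, 0, 0, 0, 0, 0], [0, 0, 0, 0, 0, 0], [0, 0, 0, 0, 0, 0], [0, 0, 0, 0, 0, 0]], "claw": 0, "newtons": 40}}

```text
clock: 9.9
tcp_pos: [0.3969, 0.1947, 0.0095]
orientation: [0.363, 3.119, 0.002]
contact_force: [-1.3, -0.4, 8.6]
grip_width: 0.0394
gripper_force: 39.6
```

Request:
{"api": "apply_moves", "payload": {"rows": [[0, 0, -0.1, 0, 0, 0], [0, 0, -0.3, 0, 0, 0], [0, 0, -0.4, 0, 0, 0]]}}

```text
clock: 10.28
tcp_pos: [0.397, 0.1949, 0.1109]
orientation: [0.362, 3.118, 0.003]
contact_force: [0.4, -0.1, -1.0]
grip_width: 0.0393
gripper_force: 41.8
```

```bash
python3 plan.py .529,-.093,.11,92.6 .529,-.093,.034,92.6
```

```text
t 10.3 tcp [0.397  0.1949 0.1109] psi 76.7 F [ 0.4 -0.1 -1. ] w 0.0393 q7 0.75
[-0.778, -1.0, 0.003, 0.001, 0.002, -0.176]
[-0.778, -1.001, 0.307, 0.001, 0.002, -0.176]
```

Request:
{"api": "apply_moves", "payload": {"rows": [[-0.15, -0.2, -0.05, 0, 0, -0.08], [-0.3, -0.4, -0.05, 0, 0, -0.17], [-0.45, -0.6, -0.05, 0, 0, -0.176], [-0.62, -0.8, -0.05, 0, 0, -0.176], [-0.75, -0.96, -0.05, 0, 0, -0.176]]}}

```text
clock: 10.9
tcp_pos: [0.5243, -0.0842, 0.1215]
orientation: [-0.07, 3.14, 0.0]
contact_force: [0.7, 1.2, -1.0]
grip_width: 0.0392
gripper_force: 41.7
```

```bash
python3 plan.py .529,-.093,.11,92.6 .529,-.093,.036,92.6
```

```text
t 10.9 tcp [ 0.5243 -0.0842  0.1215] psi 92.6 F [ 0.7  1.2 -1. ] w 0.0392 q7 1.71
[-0.017, -0.036, 0.046, 0.0, 0.001, -0.0]
[-0.017, -0.036, 0.342, 0.0, 0.001, -0.0]
```

Request:
{"api": "apply_moves", "payload": {"rows": [[-0.01, -0.01, 0.1, 0, 0, 0], [-0.01, -0.01, 0.25, 0, 0, 0], [-0.01, -0.01, 0.25, 0, 0, 0], [-0.01, -0.01, 0.25, 0, 0, 0]]}}

```text
clock: 11.4
tcp_pos: [0.5267, -0.0844, 0.0595]
orientation: [-0.071, 3.14, 0.0]
contact_force: [-1.0, 0.3, -1.4]
grip_width: 0.0392
gripper_force: 41.7
```

```bash
python3 plan.py .529,-.093,.036,92.6
python3 - <<'E'
from h import *
f=r.grab_frame("top");b=ortho(f,.056,.44,.64,-.3,.14,1750);cv2.imwrite("pics/ob3.png",b[:,:,::-1])
E
```

```text
t 11.4 tcp [ 0.5267 -0.0844  0.0595] psi 92.6 F [-1.   0.3 -1.4] w 0.0392 q7 1.73
[-0.007, -0.035, 0.094, -0.0, 0.001, -0.0]
```

View pics/ob3.png

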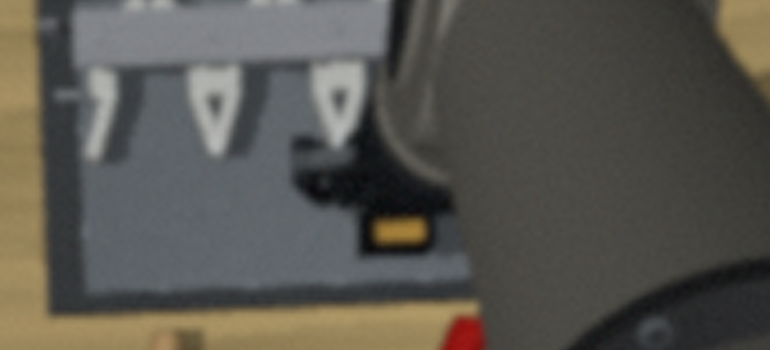

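Request:
{"api": "apply_moves", "payload": {"rows": [[-0.008, -0.034, 0.05, 0, 0, 0], [-0.008, -0.034, 0.09, 0, 0, 0], [-0.008, -0.034, 0.09, 0, 0, 0], [-0.008, -0.034, 0.092, 0, 0, 0]]}}

```text
clock: 11.95
tcp_pos: [0.5285, -0.0933, 0.0353]
orientation: [0.07, -3.141, 0.0]
contact_force: [-2.0, -0.9, 6.4]
grip_width: 0.0393
gripper_force: 43.0
```

Request:
{"api": "apply_moves", "payload": {"rows": [[0, 0, 0, 0, 0, 0], [0, 0, 0, 0, 0, 0], [0, 0, 0, 0, 0, 0]], "claw": 1}}

```text
clock: 12.32
tcp_pos: [0.5286, -0.0928, 0.0353]
orientation: [-0.071, 3.141, 0.0]
contact_force: [0.3, 1.0, -0.4]
grip_width: 0.0856
gripper_force: 0.0
```

Request:
{"api": "apply_moves", "payload": {"rows": [[0, 0, -0.15, 0, 0, 0], [0, 0, -0.3, 0, 0, 0], [0.15, 0, -0.3, 0, 0, 0], [0.28, 0, -0.3, 0, 0, 0], [0.28, 0, -0.3, 0, 0, 0]], "claw": 0}}

```text
clock: 12.95
tcp_pos: [0.4561, -0.0963, 0.1103]
orientation: [0.069, -3.139, -0.0]
contact_force: [0.6, -0.7, 0.1]
grip_width: -0.0003
gripper_force: 0.0
```

```bash
python3 plan.py .4635,-.096,.11,92.6 .4635,-.096,.036,92.6
```

```text
t 12.9 tcp [ 0.4561 -0.0963  0.1103] psi 92.5 F [ 0.6 -0.7  0.1] w -0.0003 q7 1.74
[-0.03, -0.0, 0.001, 0.0, -0.001, -0.001]
[-0.03, -0.0, 0.297, 0.0, -0.001, -0.001]
```

Request:
{"api": "apply_moves", "payload": {"rows": [[0, 0, 0.15, 0, 0, 0], [0, 0, 0.287, 0, 0, 0], [0, 0, 0.287, 0, 0, 0]]}}

```text
clock: 13.32
tcp_pos: [0.4577, -0.0957, 0.037]
orientation: [0.071, -3.137, -0.001]
contact_force: [0.1, 0.4, 0.3]
grip_width: -0.0
gripper_force: 0.0
```

Request:
{"api": "apply_moves", "payload": {"rows": [[-0.1, 0, 0, 0, 0, 0], [-0.18, 0, 0, 0, 0, 0], [-0.26, 0, 0, 0, 0, 0], [-0.34, 0, 0, 0, 0, 0], [-0.4, 0, 0, 0, 0, 0]]}}

```text
clock: 13.95
tcp_pos: [0.5604, -0.0916, 0.04]
orientation: [-0.071, 3.139, -0.0]
contact_force: [-1.2, 0.0, 1.7]
grip_width: 0.0003
gripper_force: 0.5
```

Request:
{"api": "apply_moves", "payload": {"rows": [[-0.01, 0, 0, 0, 0, 0], [-0.02, 0, 0, 0, 0, 0], [-0.03, 0, 0, 0, 0, 0], [-0.03, 0, 0, 0, 0, 0]]}}

```text
clock: 14.45
tcp_pos: [0.5658, -0.0913, 0.0386]
orientation: [0.07, -3.141, -0.0]
contact_force: [-0.3, 0.9, 0.1]
grip_width: 0.0003
gripper_force: 0.2
```

Continue with small steps until contact force rises.

Request:
{"api": "apply_moves", "payload": {"rows": [[-0.006, 0, 0, 0, 0, 0], [-0.012, 0, 0, 0, 0, 0], [-0.012, 0, 0, 0, 0, 0]]}}

```text
clock: 14.82
tcp_pos: [0.566, -0.0915, 0.038]
orientation: [0.07, -3.135, -0.0]
contact_force: [-7.8, -0.4, 4.9]
grip_width: 0.0003
gripper_force: 3.9
```

Request:
{"api": "apply_moves", "payload": {"rows": [[-0.006, 0, 0, 0, 0, 0], [-0.012, 0, 0, 0, 0, 0], [-0.012, 0, 0, 0, 0, 0]]}}

```text
clock: 15.2
tcp_pos: [0.5662, -0.0917, 0.0375]
orientation: [0.068, -3.13, -0.001]
contact_force: [-13.9, -1.5, 9.7]
grip_width: 0.0
gripper_force: 7.0
```

Request:
{"api": "apply_moves", "payload": {"rows": [[0.1, 0, 0, 0, 0, 0], [0.25, 0, 0, 0, 0, 0], [0.25, 0, -0.2, 0, 0, 0], [0.2, 0.2, -0.35, 0, 0, 0], [0.2, 0.4, -0.35, 0, 0, 0]]}}

```text
clock: 15.82
tcp_pos: [0.5211, 0.0076, 0.1296]
orientation: [-0.067, 3.133, 0.001]
contact_force: [0.6, 0.5, 0.1]
grip_width: 0.0003
gripper_force: 0.0
```

```bash
python3 plan.py .53,.2195,.12,78.5
python3 - <<'E'
from h import *
f=r.grab_frame("top");g=r.grab_frame("scene")
b=ortho(f,.03,.36,.66,-.16,.42,1300);cv2.imwrite("pics/d.png",b[:,:,::-1])
for n in("pointer","mark"):
  P=[]
  for F in (f,g):
    q=r.landmark_of(F,n)
    if q: a=px2w(F,q[0]["point"],0);P.append((np.array(F["eye"]),a));print(n,q[0]["conf"],q[0]["point"])
  if len(P)==2:
    A=np.zeros((3,3));B=np.zeros(3)
    for e,a in P:
      d=(a-e)/np.linalg.norm(a-e);M=np.eye(3)-np.outer(d,d);A+=M;B+=M@e
    print(np.round(np.linalg.solve(A,B),4))
E
```

```text
t 15.8 tcp [0.5211 0.0076 0.1296] psi 92.5 F [0.6 0.5 0.1] w 0.0003 q7 1.52
[-0.071, 0.845, 0.039, 0.001, 0.005, 0.155]
pointer 0.85 [245.3, 155.5]
pointer 0.74 [297.8, 219.4]
[0.5857 0.1155 0.0194]
mark 0.62 [242.8, 137.2]
mark 0.86 [310.3, 231.5]
[0.6382 0.1188 0.0087]
```

View pics/d.png

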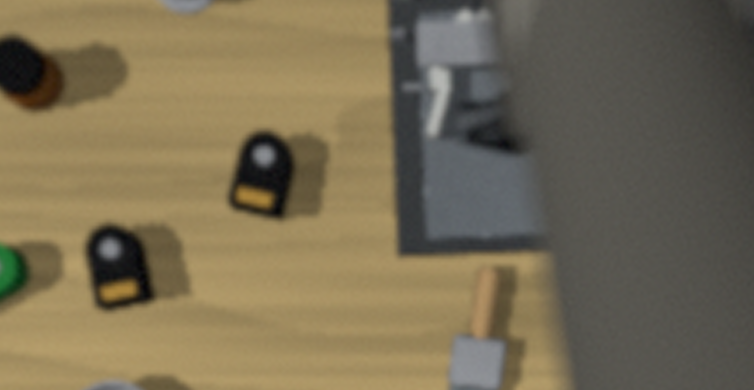

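Request:
{"api": "apply_moves", "payload": {"rows": [[-0.07, 0.25, 0.04, 0, 0, 0.1], [-0.07, 0.5, 0.04, 0, 0, 0.155], [-0.07, 0.75, 0.04, 0, 0, 0.155], [-0.07, 0.845, 0.04, 0, 0, 0.155], [-0.07, 0.845, 0.04, 0, 0, 0.155]], "claw": 1}}

```text
clock: 16.75
tcp_pos: [0.5256, 0.2199, 0.1157]
orientation: [-0.307, -3.126, -0.0]
contact_force: [0.3, -0.8, 0.3]
grip_width: 0.0853
gripper_force: 0.0
```

```bash
python3 plan.py .53,.2195,.0085,78.5
```

```text
t 16.8 tcp [0.5256 0.2199 0.1157] psi 78.8 F [ 0.3 -0.8  0.3] w 0.0853 q7 0.93
[-0.018, 0.002, 0.429, 0.0, -0.0, 0.003]
```

Request:
{"api": "apply_moves", "payload": {"rows": [[-0.015, 0, 0.15, 0, 0, 0], [-0.015, 0, 0.3, 0, 0, 0], [-0.015, 0, 0.425, 0, 0, 0], [-0.015, 0, 0.425, 0, 0, 0], [-0.015, 0, 0.425, 0, 0, 0]]}}

```text
clock: 17.38
tcp_pos: [0.5304, 0.2163, 0.0108]
orientation: [0.315, 3.125, -0.0]
contact_force: [1.2, 0.6, 0.3]
grip_width: 0.0855
gripper_force: 0.0
```

Request:
{"api": "apply_moves", "payload": {"rows": [[0, 0, 0, 0, 0, 0], [0, 0, 0, 0, 0, 0], [0, 0, 0, 0, 0, 0], [0, 0, 0, 0, 0, 0], [0, 0, 0, 0, 0, 0]], "claw": 0}}

```text
clock: 18.0
tcp_pos: [0.5299, 0.2181, 0.0108]
orientation: [0.311, 3.125, 0.001]
contact_force: [-0.8, -0.1, 6.3]
grip_width: 0.0393
gripper_force: 41.2
```

Request:
{"api": "apply_moves", "payload": {"rows": [[0, 0, -0.1, 0, 0, 0], [0, 0, -0.3, 0, 0, 0], [0, 0, -0.45, 0, 0, 0], [0, 0, -0.45, 0, 0, 0]]}}

```text
clock: 18.5
tcp_pos: [0.5312, 0.2187, 0.1255]
orientation: [0.311, 3.121, 0.006]
contact_force: [-0.0, 0.6, -2.1]
grip_width: 0.0394
gripper_force: 40.6
```

```bash
python3 plan.py .523,.0505,.11,92.6 .523,.0505,.036,92.6
```

```text
t 18.5 tcp [0.5312 0.2187 0.1255] psi 78.6 F [-0.   0.6 -2.1] w 0.0394 q7 0.93
[-0.1, -0.666, 0.06, 0.002, 0.003, -0.155]
[-0.099, -0.668, 0.356, 0.002, 0.003, -0.155]
```

Request:
{"api": "apply_moves", "payload": {"rows": [[-0.03, -0.2, 0, 0, 0, -0.1], [-0.06, -0.4, 0, 0, 0, -0.155], [-0.1, -0.6, 0, 0, 0, -0.155], [-0.1, -0.666, 0.06, 0, 0, -0.155], [-0.1, -0.666, 0.2, 0, 0, -0.155]]}}

```text
clock: 19.12
tcp_pos: [0.5212, 0.0481, 0.0718]
orientation: [-0.066, 3.139, 0.0]
contact_force: [0.8, 0.4, -2.5]
grip_width: 0.0392
gripper_force: 40.7
```

Request:
{"api": "apply_moves", "payload": {"rows": [[0, 0, 0.04, 0, 0, 0], [0, 0, 0.04, 0, 0, 0], [0, 0, 0.04, 0, 0, 0]]}}

```text
clock: 19.5
tcp_pos: [0.5216, 0.0503, 0.063]
orientation: [-0.072, 3.14, 0.001]
contact_force: [0.3, -0.5, -0.1]
grip_width: 0.0393
gripper_force: 40.6
```

```bash
python3 plan.py .523,.0505,.037,92.6
```

```text
t 19.5 tcp [0.5216 0.0503 0.063 ] psi 92.6 F [ 0.3 -0.5 -0.1] w 0.0393 q7 1.45
[-0.006, 0.001, 0.104, 0.0, 0.001, 0.0]
```

Request:
{"api": "apply_moves", "payload": {"rows": [[0, 0, 0.05, 0, 0, 0], [0, 0, 0.104, 0, 0, 0], [0, 0, 0.104, 0, 0, 0]]}}

```text
clock: 19.88
tcp_pos: [0.5209, 0.0496, 0.0356]
orientation: [0.071, -3.14, 0.0]
contact_force: [-0.1, -0.1, -0.7]
grip_width: 0.0389
gripper_force: 42.5
```

Request:
{"api": "apply_moves", "payload": {"rows": [[0, 0, 0, 0, 0, 0], [0, 0, 0, 0, 0, 0], [0, 0, 0, 0, 0, 0]], "claw": 1}}

```text
clock: 20.25
tcp_pos: [0.521, 0.0496, 0.0363]
orientation: [-0.071, 3.141, 0.0]
contact_force: [-0.2, 0.2, 0.1]
grip_width: 0.085
gripper_force: 0.0
```

Request:
{"api": "apply_moves", "payload": {"rows": [[0, 0, -0.15, 0, 0, 0], [0, 0, -0.3, 0, 0, 0], [0.15, 0, -0.3, 0, 0, 0], [0.27, 0, -0.3, 0, 0, 0], [0.27, 0, -0.3, 0, 0, 0]], "claw": 0}}

```text
clock: 20.88
tcp_pos: [0.4513, 0.0462, 0.1113]
orientation: [0.071, -3.139, 0.0]
contact_force: [0.8, -0.4, 1.3]
grip_width: 0.0006
gripper_force: 0.0
```

```bash
python3 plan.py .4535,.0474,.038,92.6 .5555,.0519,.038,92.6 .560,.0521,.038,92.6
```

```text
t 20.9 tcp [0.4513 0.0462 0.1113] psi 92.6 F [ 0.8 -0.4  1.3] w 0.0006 q7 1.41
[-0.01, 0.004, 0.293, -0.0, -0.001, -0.0]
[-0.418, 0.004, 0.293, -0.0, -0.001, -0.0]
[-0.436, 0.004, 0.293, -0.0, -0.001, -0.0]
```

Request:
{"api": "apply_moves", "payload": {"rows": [[-0.04, 0.004, 0.15, 0, 0, 0], [-0.05, 0.004, 0.293, 0, 0, 0], [-0.05, 0.004, 0.293, 0, 0, 0]]}}

```text
clock: 21.25
tcp_pos: [0.4651, 0.0479, 0.0364]
orientation: [0.071, -3.137, 0.001]
contact_force: [-0.4, -1.2, -0.2]
grip_width: 0.0003
gripper_force: 0.0
```

Request:
{"api": "apply_moves", "payload": {"rows": [[-0.08, 0, 0, 0, 0, 0], [-0.16, 0, 0, 0, 0, 0], [-0.24, 0, 0, 0, 0, 0], [-0.31, 0, 0, 0, 0, 0], [-0.36, 0, 0, 0, 0, 0]]}}

```text
clock: 21.88
tcp_pos: [0.5575, 0.0523, 0.0396]
orientation: [-0.07, 3.139, 0.0]
contact_force: [-1.7, 0.3, 0.8]
grip_width: 0.0004
gripper_force: 0.4
```

Request:
{"api": "apply_moves", "payload": {"rows": [[-0.01, 0, 0, 0, 0, 0], [-0.02, 0, 0, 0, 0, 0], [-0.028, 0, 0, 0, 0, 0], [-0.028, 0, 0, 0, 0, 0]]}}

```text
clock: 22.38
tcp_pos: [0.5607, 0.0522, 0.0377]
orientation: [0.071, -3.137, 0.001]
contact_force: [-4.9, -0.4, 3.2]
grip_width: 0.0001
gripper_force: 2.5
```

Request:
{"api": "apply_moves", "payload": {"rows": [[-0.008, 0, 0, 0, 0, 0], [-0.016, 0, 0, 0, 0, 0], [-0.016, 0, 0, 0, 0, 0]]}}

```text
clock: 22.75
tcp_pos: [0.5609, 0.052, 0.037]
orientation: [0.07, -3.129, 0.002]
contact_force: [-13.7, -1.0, 9.3]
grip_width: -0.0001
gripper_force: 6.8
```

Request:
{"api": "apply_moves", "payload": {"rows": [[0.1, 0, 0, 0, 0, 0], [0.25, 0, 0, 0, 0, 0], [0.27, 0, -0.2, 0, 0, 0], [0.3, 0.15, -0.35, 0, 0, 0], [0.3, 0.35, -0.35, 0, 0, 0]]}}

```text
clock: 23.38
tcp_pos: [0.4898, 0.1369, 0.1288]
orientation: [-0.065, 3.135, 0.003]
contact_force: [2.0, -0.1, -0.6]
grip_width: -0.0001
gripper_force: 0.0
```

```bash
python3 plan.py .459,.332,.12,100.2
python3 - <<'E'
from h import *
f=r.grab_frame("top")
b=ortho(f,.03,.36,.66,-.16,.42,1300);cv2.imwrite("pics/e.png",b[:,:,::-1])
E
```

```text
t 23.4 tcp [0.4898 0.1369 0.1288] psi 92.4 F [ 2.  -0.1 -0.6] w -0.0001 q7 1.24
[0.091, 0.785, 0.036, 0.001, 0.004, -0.087]
```

View pics/e.png

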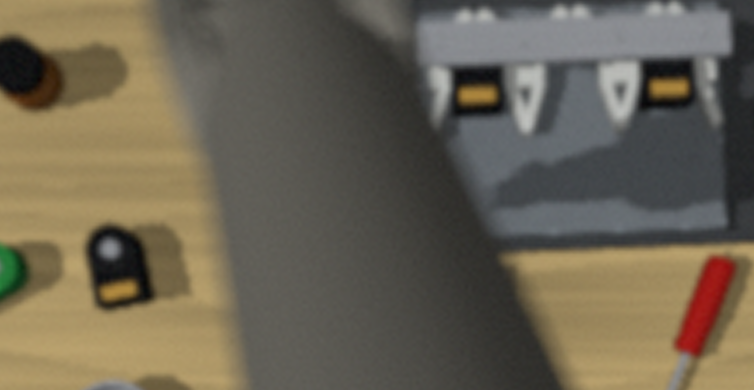

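Request:
{"api": "apply_moves", "payload": {"rows": [[0.09, 0.25, 0.04, 0, 0, -0.05], [0.09, 0.5, 0.04, 0, 0, -0.087], [0.09, 0.7, 0.04, 0, 0, -0.087], [0.09, 0.785, 0.04, 0, 0, -0.087], [0.09, 0.785, 0.04, 0, 0, -0.087]], "claw": 0.75}}

```text
clock: 24.05
tcp_pos: [0.4562, 0.3327, 0.1153]
orientation: [0.289, -3.128, -0.0]
contact_force: [-0.8, -0.2, -0.2]
grip_width: 0.064
gripper_force: 0.0
```

```bash
python3 plan.py .459,.332,.01,100.2
```

```text
t 24.1 tcp [0.4562 0.3327 0.1153] psi 100.6 F [-0.8 -0.2 -0.2] w 0.064 q7 1.01
[-0.01, -0.005, 0.421, 0.0, -0.0, 0.004]
```

Request:
{"api": "apply_moves", "payload": {"rows": [[-0.01, 0, 0.15, 0, 0, 0], [-0.01, 0, 0.3, 0, 0, 0], [-0.01, 0, 0.42, 0, 0, 0], [-0.01, 0, 0.42, 0, 0, 0], [-0.01, 0, 0.42, 0, 0, 0]]}}

```text
clock: 24.68
tcp_pos: [0.4602, 0.3311, 0.0116]
orientation: [-0.282, 3.128, -0.0]
contact_force: [0.1, -0.2, -0.9]
grip_width: 0.0642
gripper_force: 0.0
```

Request:
{"api": "apply_moves", "payload": {"rows": [[0, 0, 0, 0, 0, 0], [0, 0, 0, 0, 0, 0], [0, 0, 0, 0, 0, 0], [0, 0, 0, 0, 0, 0]], "claw": 0}}

```text
clock: 25.18
tcp_pos: [0.4602, 0.3326, 0.0122]
orientation: [-0.284, 3.127, 0.002]
contact_force: [0.7, -2.0, 7.4]
grip_width: 0.0393
gripper_force: 41.4
```

Request:
{"api": "apply_moves", "payload": {"rows": [[0, 0, -0.1, 0, 0, 0], [0, 0, -0.3, 0, 0, 0], [0, 0, -0.45, 0, 0, 0], [0, 0, -0.45, 0, 0, 0]]}}

```text
clock: 25.68
tcp_pos: [0.461, 0.3337, 0.1267]
orientation: [-0.284, 3.123, 0.006]
contact_force: [0.9, -0.1, -2.5]
grip_width: 0.0389
gripper_force: 40.8
```

```bash
python3 plan.py .526,-.021,.12,92.6
```

```text
t 25.7 tcp [0.461  0.3337 0.1267] psi 100.4 F [ 0.9 -0.1 -2.5] w 0.0389 q7 1.01
[0.0, -1.442, 0.022, 0.003, 0.004, 0.087]
```

Request:
{"api": "apply_moves", "payload": {"rows": [[0, -0.2, 0, 0, 0, 0.04], [0, -0.44, 0, 0, 0, 0.087], [0, -0.68, 0, 0, 0, 0.087], [0, -0.9, 0, 0, 0, 0.087], [0, -1, 0, 0, 0, 0.087]]}}

```text
clock: 26.3
tcp_pos: [0.5036, 0.0821, 0.1221]
orientation: [0.064, -3.139, 0.003]
contact_force: [1.0, 0.7, -1.0]
grip_width: 0.0389
gripper_force: 40.8
```

```bash
python3 plan.py .526,-.021,.065,92.6
```

```text
t 26.3 tcp [0.5036 0.0821 0.1221] psi 92.3 F [ 1.   0.7 -1. ] w 0.0389 q7 1.36
[-0.073, -0.415, 0.229, -0.001, -0.001, -0.003]
```

Request:
{"api": "apply_moves", "payload": {"rows": [[-0.03, -0.2, 0, 0, 0, 0], [-0.07, -0.39, 0.05, 0, 0, 0], [-0.07, -0.39, 0.2, 0, 0, 0], [-0.07, -0.39, 0.22, 0, 0, 0], [-0.07, -0.39, 0.22, 0, 0, 0]]}}

```text
clock: 26.92
tcp_pos: [0.5256, -0.0095, 0.0678]
orientation: [0.073, -3.139, -0.0]
contact_force: [0.3, 0.7, -1.7]
grip_width: 0.0394
gripper_force: 40.8
```

```bash
python3 plan.py .526,-.021,.0382,92.6
```

```text
t 26.9 tcp [ 0.5256 -0.0095  0.0678] psi 92.7 F [ 0.3  0.7 -1.7] w 0.0394 q7 1.58
[0.0, -0.046, 0.119, 0.0, -0.001, 0.001]
```

Request:
{"api": "apply_moves", "payload": {"rows": [[0, -0.046, 0.03, 0, 0, 0], [0, -0.046, 0.09, 0, 0, 0], [0, -0.046, 0.116, 0, 0, 0], [0, -0.046, 0.118, 0, 0, 0]]}}

```text
clock: 27.42
tcp_pos: [0.5265, -0.0216, 0.0381]
orientation: [0.071, -3.14, -0.0]
contact_force: [-0.7, -1.2, -1.0]
grip_width: 0.0391
gripper_force: 41.1
```

Request:
{"api": "apply_moves", "payload": {"rows": [[0, 0, 0, 0, 0, 0], [0, 0, 0, 0, 0, 0], [0, 0, 0, 0, 0, 0]], "claw": 1}}

```text
clock: 27.8
tcp_pos: [0.5269, -0.0217, 0.0388]
orientation: [-0.071, 3.14, 0.0]
contact_force: [0.1, 0.6, 0.2]
grip_width: 0.0857
gripper_force: 0.0
```

Request:
{"api": "apply_moves", "payload": {"rows": [[0, 0, -0.15, 0, 0, 0], [0, 0, -0.3, 0, 0, 0], [0.15, 0, -0.3, 0, 0, 0], [0.24, 0, -0.3, 0, 0, 0], [0.24, 0, -0.3, 0, 0, 0]], "claw": 0}}

```text
clock: 28.42
tcp_pos: [0.4653, -0.0247, 0.1138]
orientation: [0.07, -3.14, -0.0]
contact_force: [0.5, -0.1, 0.7]
grip_width: -0.0002
gripper_force: 0.0
```

```bash
python3 plan.py .466,-.024,.038,92.6 .553,-.02,.038,92.6
```

```text
t 28.4 tcp [ 0.4653 -0.0247  0.1138] psi 92.6 F [ 0.5 -0.1  0.7] w -0.0002 q7 1.58
[-0.003, 0.003, 0.303, 0.0, -0.001, -0.0]
[-0.351, 0.003, 0.303, 0.0, -0.001, -0.0]
```

Request:
{"api": "apply_moves", "payload": {"rows": [[-0.005, 0, 0.15, 0, 0, 0], [-0.005, 0.003, 0.303, 0, 0, 0], [-0.005, 0.003, 0.303, 0, 0, 0]]}}

```text
clock: 28.8
tcp_pos: [0.467, -0.0236, 0.036]
orientation: [0.071, -3.136, 0.0]
contact_force: [0.4, 0.1, 1.1]
grip_width: 0.0
gripper_force: 0.0
```

Request:
{"api": "apply_moves", "payload": {"rows": [[-0.08, 0, 0, 0, 0, 0], [-0.16, 0, 0, 0, 0, 0], [-0.24, 0, 0, 0, 0, 0], [-0.31, 0, 0, 0, 0, 0], [-0.365, 0, 0, 0, 0, 0]]}}

```text
clock: 29.42
tcp_pos: [0.561, -0.0195, 0.0394]
orientation: [-0.071, 3.139, 0.0]
contact_force: [-0.7, 0.1, -0.2]
grip_width: -0.0003
gripper_force: 0.5
```

Request:
{"api": "apply_moves", "payload": {"rows": [[-0.01, 0, 0, 0, 0, 0], [-0.02, 0, 0, 0, 0, 0], [-0.03, 0, 0, 0, 0, 0], [-0.03, 0, 0, 0, 0, 0]]}}

```text
clock: 29.92
tcp_pos: [0.5635, -0.0196, 0.0374]
orientation: [0.07, -3.135, 0.0]
contact_force: [-7.0, -1.2, 5.1]
grip_width: -0.0001
gripper_force: 3.5
```

Request:
{"api": "apply_moves", "payload": {"rows": [[-0.008, 0, 0, 0, 0, 0], [-0.014, 0, 0, 0, 0, 0], [-0.014, 0, 0, 0, 0, 0]]}}

```text
clock: 30.3
tcp_pos: [0.5637, -0.0199, 0.0367]
orientation: [0.069, -3.129, 0.001]
contact_force: [-13.7, -1.5, 9.4]
grip_width: -0.0
gripper_force: 7.1
```

Request:
{"api": "apply_moves", "payload": {"rows": [[0.1, 0, 0, 0, 0, 0], [0.25, 0, 0, 0, 0, 0], [0.25, 0, -0.25, 0, 0, 0], [0.25, -0.15, -0.4, 0, 0, 0], [0.2, -0.35, -0.4, 0, 0, 0]]}}

```text
clock: 30.92
tcp_pos: [0.5261, -0.1086, 0.1415]
orientation: [-0.075, 3.134, 0.001]
contact_force: [1.4, -0.4, 0.0]
grip_width: 0.0003
gripper_force: 0.0
```

```bash
python3 plan.py .525,-.223,.135,92.6
python3 - <<'E'
from h import *
f=r.grab_frame("top")
b=ortho(f,.056,.46,.66,-.3,.14,1750)
cv2.imwrite("pics/g.png",b[:,:,::-1])
E
```

```text
t 30.9 tcp [ 0.5261 -0.1086  0.1415] psi 92.8 F [ 1.4 -0.4  0. ] w 0.0003 q7 1.77
[0.026, -0.457, 0.026, 0.0, 0.004, 0.002]
```

View pics/g.png

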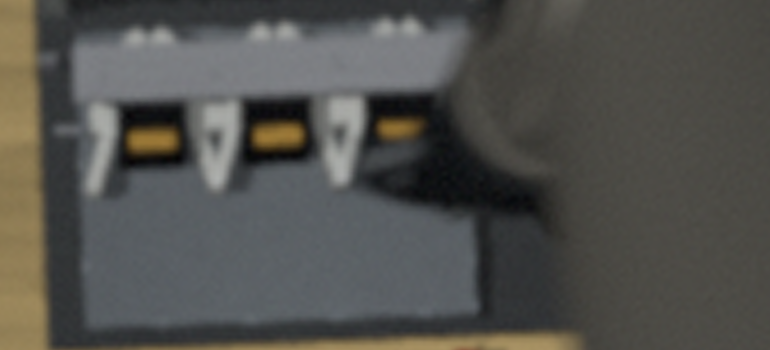

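Request:
{"api": "apply_moves", "payload": {"rows": [[0.026, -0.2, 0, 0, 0, 0], [0.026, -0.43, 0.02, 0, 0, 0], [0.026, -0.43, 0.02, 0, 0, 0], [0.026, -0.43, 0.02, 0, 0, 0]], "claw": 1}}

```text
clock: 31.48
tcp_pos: [0.5221, -0.2159, 0.1326]
orientation: [0.07, -3.14, -0.001]
contact_force: [-0.3, 1.0, -0.2]
grip_width: 0.0725
gripper_force: 0.0
```

```bash
python3 plan.py .525,-.223,.056,92.6
```

```text
t 31.5 tcp [ 0.5221 -0.2159  0.1326] psi 92.5 F [-0.3  1.  -0.2] w 0.0725 q7 1.98
[-0.01, -0.029, 0.306, 0.0, -0.0, -0.001]
```

Request:
{"api": "apply_moves", "payload": {"rows": [[-0.01, -0.029, 0, 0, 0, 0], [-0.01, -0.029, 0.15, 0, 0, 0], [-0.01, -0.029, 0.3, 0, 0, 0], [-0.01, -0.029, 0.3, 0, 0, 0], [-0.01, -0.029, 0.3, 0, 0, 0]]}}

```text
clock: 32.1
tcp_pos: [0.5263, -0.2234, 0.059]
orientation: [-0.072, 3.139, -0.001]
contact_force: [-0.1, 0.9, 0.1]
grip_width: 0.0855
gripper_force: 0.0
```

Request:
{"api": "apply_moves", "payload": {"rows": [[0, 0, 0, 0, 0, 0], [0, 0, 0, 0, 0, 0], [0, 0, 0, 0, 0, 0], [0, 0, 0, 0, 0, 0], [0, 0, 0, 0, 0, 0]], "claw": 0, "newtons": 35}}

```text
clock: 32.72
tcp_pos: [0.5253, -0.2225, 0.0583]
orientation: [0.072, -3.141, -0.002]
contact_force: [-2.0, 2.9, 6.4]
grip_width: 0.0153
gripper_force: 34.0
```

```bash
python3 arc.py -18 5 .5735 -.219
```

```text
t 32.7 tcp [ 0.5253 -0.2225  0.0583] psi 92.6 phi -175.8 rad 0.0483 F [-2.   2.9  6.4] w 0.0153
[-0.009, 0.06]
[-0.035, 0.114]
[-0.076, 0.157]
[-0.129, 0.186]
[-0.188, 0.197]
```

Request:
{"api": "apply_moves", "payload": {"rows": [[-0.009, 0.06, 0, 0, 0, 0], [-0.035, 0.114, 0, 0, 0, 0], [-0.076, 0.157, 0, 0, 0, 0], [-0.129, 0.186, 0, 0, 0, 0], [-0.188, 0.197, 0, 0, 0, 0]]}}

```text
clock: 33.35
tcp_pos: [0.5663, -0.1741, 0.058]
orientation: [0.065, -3.134, 0.001]
contact_force: [-10.1, -3.8, 11.3]
grip_width: 0.0148
gripper_force: 35.6
```

```bash
python3 arc.py -18 5 .5735 -.219
```

```text
t 33.4 tcp [ 0.5663 -0.1741  0.058 ] psi 92.4 phi 99.1 rad 0.0454 F [-10.1  -3.8  11.3] w 0.0148
[-0.059, 0.008]
[-0.115, -0.013]
[-0.162, -0.05]
[-0.196, -0.1]
[-0.212, -0.158]
```

Request:
{"api": "apply_moves", "payload": {"rows": [[-0.057, 0.005, 0, 0, 0, 0], [-0.11, -0.02, 0, 0, 0, 0], [-0.153, -0.06, 0, 0, 0, 0], [-0.183, -0.112, 0, 0, 0, 0], [-0.196, -0.172, 0, 0, 0, 0]]}}

```text
clock: 33.98
tcp_pos: [0.6316, -0.1973, 0.0587]
orientation: [-0.087, 3.125, 0.022]
contact_force: [29.9, 29.2, -12.2]
grip_width: 0.0127
gripper_force: 37.6
```

```bash
python3 arc.py -15 5 .5735 -.219
```

```text
t 34.0 tcp [ 0.6316 -0.1973  0.0587] psi 93.2 phi 20.4 rad 0.062 F [ 29.9  29.2 -12.2] w 0.0127
[0.045, -0.066]
[0.05, -0.116]
[0.067, -0.163]
[0.096, -0.204]
[0.134, -0.236]
```

Request:
{"api": "apply_moves", "payload": {"rows": [[0, 0, 0, 0, 0, 0], [0, 0, 0, 0, 0, 0], [0, 0, 0, 0, 0, 0]], "claw": 0.6}}

```text
clock: 34.35
tcp_pos: [0.6199, -0.214, 0.0576]
orientation: [0.068, -3.14, 0.001]
contact_force: [0.2, -0.4, 0.3]
grip_width: 0.0511
gripper_force: 0.0
```

Request:
{"api": "apply_moves", "payload": {"rows": [[0, 0, -0.15, 0, 0, 0], [0, -0.1, -0.35, 0, 0, 0], [0, -0.35, -0.5, 0, 0, 0], [0, -0.6, -0.5, 0, 0, 0], [0, -0.8, -0.5, 0, 0, 0]]}}

```text
clock: 34.98
tcp_pos: [0.6293, -0.4157, 0.1842]
orientation: [-0.069, 3.14, -0.002]
contact_force: [0.8, 0.4, 0.4]
grip_width: 0.0507
gripper_force: 0.0
```

```bash
python3 plan.py
python3 - <<'E'
from h import *
f=r.grab_frame("top");g=r.grab_frame("scene")
b=ortho(f,.056,.48,.70,-.3,.14,1750)
cv2.imwrite("pics/i.png",b[:,:,::-1])
for n in("handle","wheel_axis","pointer","mark"):
  for F in (f,g):
    q=r.landmark_of(F,n)
    if q: print(n,round(q[0]["conf"],2),q[0]["point"],np.round(px2w(F,q[0]["point"],dict(handle=.074,wheel_axis=.044,pointer=.02,mark=.02)[n]),4))
E
```

```text
t 35.0 tcp [ 0.6293 -0.4157  0.1842] psi 92.5 F [0.8 0.4 0.4] w 0.0507 q7 2.21
handle 0.68 [361.2, 136.1] [ 0.6164 -0.1914  0.074 ]
handle 0.62 [285.3, 252.8] [ 0.6765 -0.0343  0.074 ]
wheel_axis 0.71 [375.4, 156.2] [ 0.5699 -0.2343  0.044 ]
wheel_axis 0.71 [202.6, 275.4] [ 0.5698 -0.2134  0.044 ]
pointer 0.89 [244.3, 144.3] [0.6162 0.1165 0.02  ]
pointer 0.55 [306.8, 223.7] [0.6162 0.1226 0.02  ]
mark 0.57 [241.8, 140.2] [0.6282 0.1234 0.02  ]
mark 0.72 [312.5, 227.5] [0.637  0.1229 0.02  ]
```

View pics/i.png

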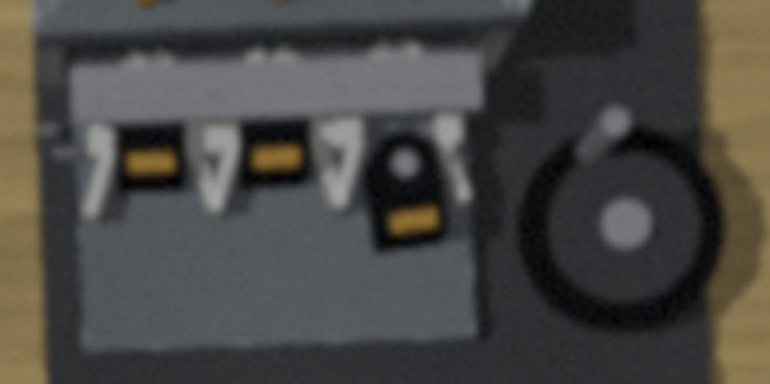

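Request:
{"api": "apply_moves", "payload": {"rows": [[0, 0.1, 0, 0, 0, 0.11], [0, 0.2, 0, 0, 0, 0.22], [0, 0.3, 0, 0, 0, 0.33], [0, 0.4, 0, 0, 0, 0.44], [0, 0.4, 0, 0, 0, 0.55]]}}

```text
clock: 36.1
tcp_pos: [0.6265, -0.3087, 0.183]
orientation: [-1.252, -2.881, -0.004]
contact_force: [-0.2, 0.7, -0.1]
grip_width: 0.0512
gripper_force: 0.0
```

Request:
{"api": "apply_moves", "payload": {"rows": [[0, 0, 0, 0, 0, 0.11], [0, 0, 0, 0, 0, 0.22], [0, 0, 0, 0, 0, 0.33], [0, 0, 0, 0, 0, 0.44], [0, 0, 0, 0, 0, 0.55]]}}

```text
clock: 36.72
tcp_pos: [0.6257, -0.3118, 0.183]
orientation: [-2.347, -2.088, -0.001]
contact_force: [0.2, 0.5, 0.6]
grip_width: 0.0513
gripper_force: 0.0
```

Request:
{"api": "apply_moves", "payload": {"rows": [[0, 0, 0, 0, 0, 0.11], [0, 0, 0, 0, 0, 0.22], [0, 0, 0, 0, 0, 0.33], [0, 0, 0, 0, 0, 0.44], [0, 0, 0, 0, 0, 0.55]]}}

```text
clock: 37.35
tcp_pos: [0.6258, -0.3118, 0.183]
orientation: [-3.005, -0.914, -0.001]
contact_force: [-0.7, -0.1, 0.9]
grip_width: 0.0511
gripper_force: 0.0
```

```bash
python3 plan.py .6176,-.199,.14,-65.4
```

```text
t 37.4 tcp [ 0.6258 -0.3118  0.183 ] psi -56.2 F [-0.7 -0.1  0.9] w 0.0511 q7 -0.17
[0.224, -0.393, 0.172, -0.0, -0.0, 0.103]
```

Request:
{"api": "apply_moves", "payload": {"rows": [[0.1, -0.2, 0.1, 0, 0, 0.1], [0.224, -0.393, 0.17, 0, 0, 0.103], [0.224, -0.393, 0.17, 0, 0, 0.103], [0.224, -0.393, 0.17, 0, 0, 0.103], [0.224, -0.393, 0.17, 0, 0, 0.103]]}}

```text
clock: 37.98
tcp_pos: [0.6168, -0.2017, 0.1412]
orientation: [3.068, 0.672, 0.002]
contact_force: [-0.2, 0.4, 0.6]
grip_width: 0.0509
gripper_force: 0.0
```

```bash
python3 plan.py .6176,-.199,.057,-65.4
```

```text
t 38.0 tcp [ 0.6168 -0.2017  0.1412] psi -65.3 F [-0.2  0.4  0.6] w 0.0509 q7 -0.41
[0.007, -0.009, 0.337, 0.001, -0.0, 0.001]
```

Request:
{"api": "apply_moves", "payload": {"rows": [[0.007, -0.009, 0.15, 0, 0, 0], [0.007, -0.009, 0.337, 0, 0, 0], [0.007, -0.009, 0.337, 0, 0, 0], [0.007, -0.009, 0.337, 0, 0, 0]]}}

```text
clock: 38.48
tcp_pos: [0.618, -0.1992, 0.0579]
orientation: [3.067, 0.672, 0.002]
contact_force: [0.4, -0.2, 0.9]
grip_width: 0.0512
gripper_force: 0.0
```

Request:
{"api": "apply_moves", "payload": {"rows": [[0, 0, 0, 0, 0, 0], [0, 0, 0, 0, 0, 0], [0, 0, 0, 0, 0, 0], [0, 0, 0, 0, 0, 0]], "claw": 0, "newtons": 40}}

```text
clock: 38.98
tcp_pos: [0.619, -0.1986, 0.0581]
orientation: [3.066, 0.674, 0.005]
contact_force: [0.9, -1.4, 7.0]
grip_width: 0.0148
gripper_force: 39.0
```

```bash
python3 arc.py 10 1 .574 -.219
```

```text
t 39.0 tcp [ 0.619  -0.1986  0.0581] psi -65.2 phi 24.4 rad 0.0494 F [ 0.9 -1.4  7. ] w 0.0148
[-0.008, -0.033]
```

Request:
{"api": "apply_moves", "payload": {"rows": [[-0.003, -0.033, 0, 0, 0, -0.111], [-0.012, -0.066, 0, 0, 0, -0.222], [-0.026, -0.096, 0, 0, 0, -0.333], [-0.045, -0.123, 0, 0, 0, -0.444], [-0.069, -0.147, 0, 0, 0, -0.556]]}}

```text
clock: 39.6
tcp_pos: [0.5873, -0.1732, 0.058]
orientation: [2.488, 1.912, 0.002]
contact_force: [-0.5, -6.4, 5.3]
grip_width: 0.0149
gripper_force: 39.2
```

Request:
{"api": "apply_moves", "payload": {"rows": [[-0.003, -0.033, 0, 0, 0, -0.111], [-0.012, -0.066, 0, 0, 0, -0.222], [-0.026, -0.096, 0, 0, 0, -0.333], [-0.045, -0.123, 0, 0, 0, -0.444], [-0.069, -0.147, 0, 0, 0, -0.556]]}}

```text
clock: 40.22
tcp_pos: [0.5473, -0.1807, 0.058]
orientation: [1.447, 2.783, -0.001]
contact_force: [0.9, -6.1, 6.1]
grip_width: 0.015
gripper_force: 39.1
```

```bash
python3 arc.py 10 1 .574 -.219
```

```text
t 40.2 tcp [ 0.5473 -0.1807  0.058 ] psi 35.1 phi 124.9 rad 0.0467 F [ 0.9 -6.1  6.1] w 0.015
[0.002, -0.033]
```

Very smooth. Continue.

Request:
{"api": "apply_moves", "payload": {"rows": [[-0.003, -0.033, 0, 0, 0, -0.111], [-0.012, -0.066, 0, 0, 0, -0.222], [-0.026, -0.096, 0, 0, 0, -0.333], [-0.045, -0.123, 0, 0, 0, -0.444], [-0.069, -0.147, 0, 0, 0, -0.556]]}}

```text
clock: 40.85
tcp_pos: [0.5266, -0.2151, 0.058]
orientation: [0.134, 3.137, -0.002]
contact_force: [-0.5, -1.5, 8.9]
grip_width: 0.0149
gripper_force: 39.5
```

Request:
{"api": "apply_moves", "payload": {"rows": [[-0.001, -0.02, 0, 0, 0, -0.065], [-0.004, -0.038, 0, 0, 0, -0.125], [-0.004, -0.038, 0, 0, 0, -0.125]]}}

```text
clock: 41.22
tcp_pos: [0.5268, -0.2226, 0.0579]
orientation: [-0.17, 3.136, 0.001]
contact_force: [-3.2, 2.3, 14.1]
grip_width: 0.0149
gripper_force: 40.1
```

```bash
python3 arc.py 10 1 .574 -.219
```

```text
t 41.2 tcp [ 0.5268 -0.2226  0.0579] psi 96.2 phi -175.7 rad 0.0474 F [-3.2  2.3 14.1] w 0.0149
[0.001, -0.033]
```

Request:
{"api": "apply_moves", "payload": {"rows": [[0, -0.015, 0, 0, 0, -0.03], [0, -0.03, 0, 0, 0, -0.06], [0, -0.03, 0, 0, 0, -0.06]]}}

```text
clock: 41.6
tcp_pos: [0.5276, -0.2225, 0.0577]
orientation: [0.326, -3.124, -0.014]
contact_force: [-6.9, 20.9, 22.1]
grip_width: 0.0154
gripper_force: 41.7
```

Request:
{"api": "apply_moves", "payload": {"rows": [[0, 0.03, 0, 0, 0, 0.06], [0, 0.03, 0, 0, 0, 0.06]], "claw": 0.6}}

```text
clock: 41.85
tcp_pos: [0.5254, -0.2224, 0.0564]
orientation: [0.172, -3.137, 0.0]
contact_force: [0.6, 0.3, 0.4]
grip_width: 0.0505
gripper_force: 0.0
```

Request:
{"api": "apply_moves", "payload": {"rows": [[0, 0, -0.15, 0, 0, 0], [0, 0, -0.32, 0, 0, 0], [0.1, 0.2, -0.32, 0, 0, 0], [0.19, 0.4, -0.32, 0, 0, 0], [0.19, 0.5, -0.32, 0, 0, 0]]}}

```text
clock: 42.48
tcp_pos: [0.4625, -0.1026, 0.1361]
orientation: [0.174, -3.135, -0.0]
contact_force: [0.3, -0.7, -0.6]
grip_width: 0.0514
gripper_force: 0.0
```

```bash
python3 plan.py .48,-.096,.11,92.6
python3 - <<'E'
from h import *
f=r.grab_frame("top")
b=ortho(f,.056,.46,.68,-.3,.14,1750)
cv2.imwrite("pics/j.png",b[:,:,::-1])
E
```

```text
t 42.5 tcp [ 0.4625 -0.1026  0.1361] psi 96.3 F [ 0.3 -0.7 -0.6] w 0.0514 q7 1.78
[-0.073, 0.018, 0.104, 0.0, -0.001, 0.042]
```

View pics/j.png

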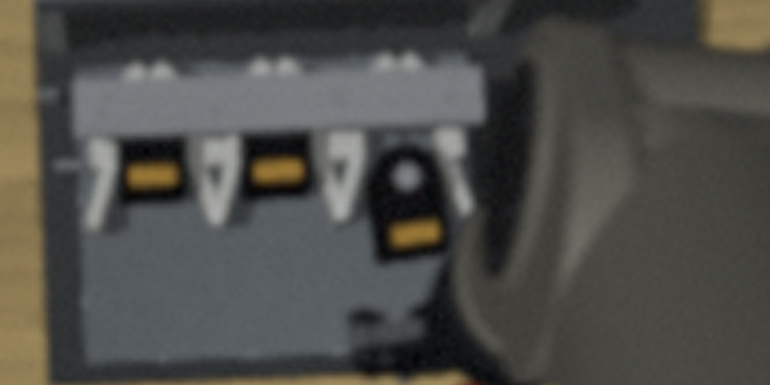

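Request:
{"api": "apply_moves", "payload": {"rows": [[-0.07, 0.018, 0.1, 0, 0, 0.042], [-0.07, 0.018, 0.25, 0, 0, 0.042], [-0.07, 0.018, 0.39, 0, 0, 0.042], [-0.07, 0.018, 0.39, 0, 0, 0.042], [-0.07, 0.018, 0.39, 0, 0, 0.042]], "claw": 0}}

```text
clock: 43.15
tcp_pos: [0.4825, -0.0983, 0.0395]
orientation: [-0.066, 3.14, -0.001]
contact_force: [-0.4, 0.3, -0.0]
grip_width: -0.0003
gripper_force: 0.0
```

Request:
{"api": "apply_moves", "payload": {"rows": [[-0.07, 0, 0, 0, 0, 0], [-0.14, 0, 0, 0, 0, 0], [-0.2, 0, 0, 0, 0, 0], [-0.26, 0, 0, 0, 0, 0], [-0.3, 0, 0, 0, 0, 0]]}}

```text
clock: 43.78
tcp_pos: [0.5576, -0.0944, 0.039]
orientation: [-0.066, 3.14, 0.0]
contact_force: [-1.0, 0.6, 0.1]
grip_width: -0.0001
gripper_force: 0.5
```

```bash
python3 plan.py .567,-.0915,.038,92.6
```

```text
t 43.8 tcp [ 0.5576 -0.0944  0.039 ] psi 92.4 F [-1.   0.6  0.1] w -0.0001 q7 1.69
[-0.038, 0.01, 0.004, 0.0, 0.0, -0.002]
```

Request:
{"api": "apply_moves", "payload": {"rows": [[-0.01, 0.005, 0, 0, 0, 0], [-0.02, 0.01, 0, 0, 0, 0], [-0.03, 0.01, 0, 0, 0, 0], [-0.036, 0.01, 0, 0, 0, 0], [-0.036, 0.01, 0, 0, 0, 0]]}}

```text
clock: 44.4
tcp_pos: [0.5657, -0.0916, 0.0387]
orientation: [-0.066, 3.141, 0.0]
contact_force: [0.7, -0.4, -0.8]
grip_width: 0.0003
gripper_force: 0.0
```

Request:
{"api": "apply_moves", "payload": {"rows": [[-0.007, 0, 0, 0, 0, 0], [-0.014, 0, 0, 0, 0, 0], [-0.014, 0, 0, 0, 0, 0]]}}

```text
clock: 44.78
tcp_pos: [0.5664, -0.0916, 0.0381]
orientation: [0.065, -3.136, -0.0]
contact_force: [-7.5, -0.4, 4.3]
grip_width: -0.0003
gripper_force: 3.5
```

Home again at the same x (0.566). One firmer press, then retreat to the handle.

Request:
{"api": "apply_moves", "payload": {"rows": [[-0.008, 0, 0, 0, 0, 0], [-0.014, 0, 0, 0, 0, 0], [-0.014, 0, 0, 0, 0, 0]]}}

```text
clock: 45.15
tcp_pos: [0.5666, -0.0916, 0.0375]
orientation: [0.064, -3.129, -0.001]
contact_force: [-14.3, 0.3, 9.6]
grip_width: -0.0
gripper_force: 7.3
```

Request:
{"api": "apply_moves", "payload": {"rows": [[0.1, 0, 0, 0, 0, 0], [0.25, 0, 0, 0, 0, 0], [0.25, 0, -0.25, 0, 0, 0], [0.25, -0.2, -0.4, 0, 0, 0], [0.2, -0.4, -0.4, 0, 0, 0]]}}

```text
clock: 45.78
tcp_pos: [0.5292, -0.1948, 0.1426]
orientation: [-0.068, 3.134, -0.003]
contact_force: [1.0, -0.4, 0.1]
grip_width: -0.0002
gripper_force: 0.0
```

```bash
python3 plan.py .526,-.2225,.13,94.2
```

```text
t 45.8 tcp [ 0.5292 -0.1948  0.1426] psi 92.5 F [ 1.  -0.4  0.1] w -0.0002 q7 1.89
[0.018, -0.11, 0.051, -0.001, 0.005, -0.019]
```

Request:
{"api": "apply_moves", "payload": {"rows": [[0.018, -0.1, 0, 0, 0, -0.019], [0.018, -0.1, 0.05, 0, 0, -0.019], [0.018, -0.1, 0.05, 0, 0, -0.019], [0.018, -0.1, 0.05, 0, 0, -0.019]], "claw": 0.6}}

```text
clock: 46.28
tcp_pos: [0.5235, -0.2167, 0.1258]
orientation: [0.116, -3.139, -0.001]
contact_force: [0.6, 0.4, 0.3]
grip_width: 0.0512
gripper_force: 0.0
```

```bash
python3 plan.py .526,-.2225,.057,94.2
```

```text
t 46.3 tcp [ 0.5235 -0.2167  0.1258] psi 94.2 F [0.6 0.4 0.3] w 0.0512 q7 1.96
[-0.008, -0.024, 0.275, 0.001, -0.0, 0.0]
```

Request:
{"api": "apply_moves", "payload": {"rows": [[-0.008, -0.024, 0.05, 0, 0, 0], [-0.008, -0.024, 0.2, 0, 0, 0], [-0.008, -0.024, 0.275, 0, 0, 0], [-0.008, -0.024, 0.275, 0, 0, 0]]}}

```text
clock: 46.78
tcp_pos: [0.5247, -0.2238, 0.0558]
orientation: [0.113, -3.136, -0.002]
contact_force: [0.5, -0.2, 0.5]
grip_width: 0.0512
gripper_force: 0.0
```

Request:
{"api": "apply_moves", "payload": {"rows": [[0, 0, 0, 0, 0, 0], [0, 0, 0, 0, 0, 0], [0, 0, 0, 0, 0, 0], [0, 0, 0, 0, 0, 0]], "claw": 0, "newtons": 40}}

```text
clock: 47.28
tcp_pos: [0.5265, -0.2226, 0.0586]
orientation: [-0.115, 3.138, 0.003]
contact_force: [-0.9, 5.2, 4.6]
grip_width: 0.0151
gripper_force: 38.9
```

```bash
python3 arc.py 10 1 .574 -.219
```

```text
t 47.3 tcp [ 0.5265 -0.2226  0.0586] psi 94.2 phi -175.7 rad 0.0476 F [-0.9  5.2  4.6] w 0.0151
[-0.001, -0.033]
```

Clockwise: y positive, turn positive. 50° per call.

Request:
{"api": "apply_moves", "payload": {"rows": [[-0.003, 0.033, 0, 0, 0, 0.111], [-0.012, 0.066, 0, 0, 0, 0.222], [-0.026, 0.096, 0, 0, 0, 0.333], [-0.045, 0.123, 0, 0, 0, 0.444], [-0.069, 0.147, 0, 0, 0, 0.556]]}}

```text
clock: 47.9
tcp_pos: [0.5406, -0.1859, 0.0587]
orientation: [1.232, 2.889, 0.001]
contact_force: [-1.0, -0.0, 2.2]
grip_width: 0.015
gripper_force: 39.4
```

Request:
{"api": "apply_moves", "payload": {"rows": [[-0.003, 0.033, 0, 0, 0, 0.111], [-0.012, 0.066, 0, 0, 0, 0.222], [-0.026, 0.096, 0, 0, 0, 0.333], [-0.045, 0.123, 0, 0, 0, 0.444], [-0.069, 0.147, 0, 0, 0, 0.556]]}}

```text
clock: 48.52
tcp_pos: [0.5799, -0.1716, 0.0587]
orientation: [-2.338, -2.098, -0.004]
contact_force: [-1.4, 2.2, 0.9]
grip_width: 0.0151
gripper_force: 39.5
```

```bash
python3 arc.py 10 1 .574 -.219
```

```text
t 48.5 tcp [ 0.5799 -0.1716  0.0587] psi -6.2 phi 83.0 rad 0.0477 F [-1.4  2.2  0.9] w 0.0151
[-0.001, -0.033]
```

Request:
{"api": "apply_moves", "payload": {"rows": [[-0.003, 0.033, 0, 0, 0, 0.111], [-0.012, 0.066, 0, 0, 0, 0.222], [-0.026, 0.096, 0, 0, 0, 0.333], [-0.045, 0.123, 0, 0, 0, 0.444], [-0.069, 0.147, 0, 0, 0, 0.556]]}}

```text
clock: 49.15
tcp_pos: [0.6158, -0.1926, 0.0588]
orientation: [-3.005, -0.914, -0.006]
contact_force: [0.9, 1.6, 0.5]
grip_width: 0.0147
gripper_force: 39.2
```

Request:
{"api": "apply_moves", "payload": {"rows": [[-0.003, 0.033, 0, 0, 0, 0.111], [-0.012, 0.066, 0, 0, 0, 0.222], [-0.026, 0.096, 0, 0, 0, 0.333], [-0.045, 0.123, 0, 0, 0, 0.444], [-0.069, 0.147, 0, 0, 0, 0.556]]}}

```text
clock: 49.78
tcp_pos: [0.6228, -0.2336, 0.0588]
orientation: [-3.109, 0.442, -0.008]
contact_force: [3.3, 1.0, 0.5]
grip_width: 0.015
gripper_force: 39.1
```

```bash
python3 arc.py -10 4 .574 -.219
```

```text
t 49.8 tcp [ 0.6228 -0.2336  0.0588] psi -106.2 phi -16.6 rad 0.051 F [3.3 1.  0.5] w 0.015
[-0.015, 0.033]
[-0.024, 0.066]
[-0.038, 0.096]
[-0.058, 0.123]
```

Request:
{"api": "apply_moves", "payload": {"rows": [[-0.003, 0.033, 0, 0, 0, 0.111], [-0.012, 0.066, 0, 0, 0, 0.222], [-0.026, 0.096, 0, 0, 0, 0.333], [-0.045, 0.123, 0, 0, 0, 0.444], [-0.073, 0.15, 0, 0, 0, 0.574]]}}

```text
clock: 50.4
tcp_pos: [0.595, -0.2658, 0.0588]
orientation: [-2.619, 1.732, -0.009]
contact_force: [6.0, -1.3, -1.2]
grip_width: 0.0148
gripper_force: 39.2
```

Request:
{"api": "apply_moves", "payload": {"rows": [[0, 0, 0, 0, 0, 0], [0, 0, 0, 0, 0, 0]]}}

```text
clock: 50.65
tcp_pos: [0.5938, -0.2662, 0.0588]
orientation: [-2.624, 1.726, -0.007]
contact_force: [3.8, -3.2, 1.1]
grip_width: 0.0152
gripper_force: 39.4
```

Run:
```python
from h import *
from scipy.optimize import least_squares
o=r.get_obs();p=o["tcp_pos"]
P=np.array([[.5265,-.2226],[.5406,-.1859],[.5799,-.1716],[.6158,-.1926],[.6228,-.2336],p[:2],[.5873,-.1732],[.5473,-.1807],[.5266,-.2151],[.619,-.1986]])
s=least_squares(lambda a:np.hypot(P[:,0]-a[0],P[:,1]-a[1])-a[2],[.574,-.219,.048]);a=s.x
f=lambda q:np.degrees(np.arctan2(q[1]-a[1],q[0]-a[0]))
print(a,np.round(s.fun,4),f(P[0])%360,f(p),(f(P[0])-f(p))%360,"need",np.degrees(4.4),o["contact_force"])
y=att(o["orientation"])[:,1];print(np.degrees(np.arctan2(y[1],y[0])))
F=r.grab_frame("top");g=r.grab_frame("scene")
b=np.hstack([cv2.resize(ortho(F,.026,.56,.68,.05,.15,3500),(400,480)),cv2.resize(g["pixels"][205:253,290:330],(400,480),interpolation=cv2.INTER_CUBIC)])
cv2.imwrite("pics/k.png",b[:,:,::-1])
for n in("pointer","mark"):
  for X in(F,g):
    for q in r.landmark_of(X,n)[:1]:print(n,q["conf"],q["point"])
```

```text
[ 0.57541903 -0.2206911   0.04907238] [-0.0001  0.0001  0.0002  0.0001  0.      0.     -0.0001 -0.0002  0.0001
 -0.0002] 182.23463773071947 -68.07034442740701 250.30498215812648 need 252.10142985756224 [ 3.8021206  -3.17198197  1.07388338]
-156.6844688794151
pointer 0.38 [408.4, 249.6]
mark 0.87 [316.6, 225.3]
```

View pics/k.png

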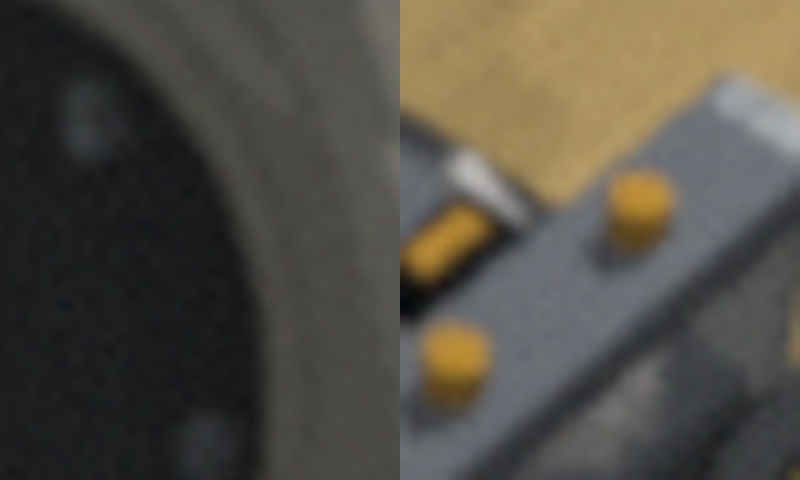

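Request:
{"api": "apply_moves", "payload": {"rows": [[0, 0.004, 0, 0, 0, 0.01], [0, 0.007, 0, 0, 0, 0.02], [0, 0.007, 0, 0, 0, 0.02]]}}

```text
clock: 51.32
tcp_pos: [0.5933, -0.2665, 0.0588]
orientation: [-2.597, 1.765, -0.008]
contact_force: [7.6, -2.9, 0.8]
grip_width: 0.015
gripper_force: 39.4
```

```bash
python3 arc.py 10 1 .5754 -.2207
```

```text
t 51.3 tcp [ 0.5933 -0.2665  0.0588] psi -158.4 phi -68.7 rad 0.0491 F [ 7.6 -2.9  0.8] w 0.015
[-0.007, -0.033]
```

Request:
{"api": "apply_moves", "payload": {"rows": [[0, 0.006, 0, 0, 0, 0.01], [0, 0.006, 0, 0, 0, 0.01]]}}

```text
clock: 51.58
tcp_pos: [0.5924, -0.2668, 0.0588]
orientation: [-2.583, 1.785, -0.009]
contact_force: [7.8, -2.7, 0.5]
grip_width: 0.0148
gripper_force: 39.4
```

```bash
python3 arc.py 10 1 .5754 -.2207
```

```text
t 51.6 tcp [ 0.5924 -0.2668  0.0588] psi -159.3 phi -69.8 rad 0.0491 F [ 7.8 -2.7  0.5] w 0.0148
[-0.007, -0.033]
```

Now release, lift, move away to the right, and look.

Request:
{"api": "apply_moves", "payload": {"rows": [[0, -0.003, 0, 0, 0, 0], [0, -0.003, 0, 0, 0, 0], [0, -0.003, 0, 0, 0, 0]], "claw": 0.6}}

```text
clock: 51.95
tcp_pos: [0.5892, -0.266, 0.0572]
orientation: [-2.582, 1.789, 0.001]
contact_force: [-0.3, 0.1, 0.4]
grip_width: 0.0512
gripper_force: 0.0
```

Request:
{"api": "apply_moves", "payload": {"rows": [[0, 0, -0.2, 0, 0, 0], [0, 0, -0.4, 0, 0, 0], [0.2, 0, -0.5, 0, 0, 0], [0.4, 0, -0.5, 0, 0, 0], [0.6, 0, -0.5, 0, 0, 0]]}}

```text
clock: 52.58
tcp_pos: [0.6428, -0.4077, 0.1827]
orientation: [-2.582, 1.788, -0.0]
contact_force: [0.5, -0.1, -0.1]
grip_width: 0.0511
gripper_force: 0.0
```

```bash
python3 plan.py
python3 - <<'E'
from h import *
f=r.grab_frame("top");g=r.grab_frame("scene")
b=ortho(f,.03,.53,.70,-.30,.14,1750)
t=cv2.resize(g["pixels"][195:275,190:335],None,fx=3.3,fy=3.3,interpolation=cv2.INTER_CUBIC)
o=np.zeros((b.shape[0]+t.shape[0],b.shape[1],3),np.uint8);o[:b.shape[0]]=b;o[b.shape[0]:,:t.shape[1]]=t
z=cv2.resize(b[30:130,20:120],(280,264),interpolation=cv2.INTER_CUBIC);o[b.shape[0]:,490:770]=z
cv2.imwrite("pics/m.png",o[:,:,::-1]);print(o.shape)
for n in("pointer","mark"):
  for X in(f,g):
    for q in r.landmark_of(X,n)[:2]:print(n,round(q["conf"],2),q["point"],np.round(px2w(X,q["point"],.026),4))
E
```

```text
t 52.6 tcp [ 0.6428 -0.4077  0.1827] psi -159.4 F [ 0.5 -0.1 -0.1] w 0.0511 q7 -1.69
(561, 770, 3)
pointer 0.18 [143.2, 152.4] [0.5963 0.3962 0.026 ]
pointer 0.74 [194.1, 232.3] [ 0.4268 -0.1313  0.026 ]
pointer 0.7 [309.1, 226.7] [0.6318 0.1137 0.026 ]
mark 0.88 [314.8, 227.7] [0.6453 0.1222 0.026 ]
mark 0.17 [303.1, 238.8] [0.6502 0.0676 0.026 ]
```

View pics/m.png

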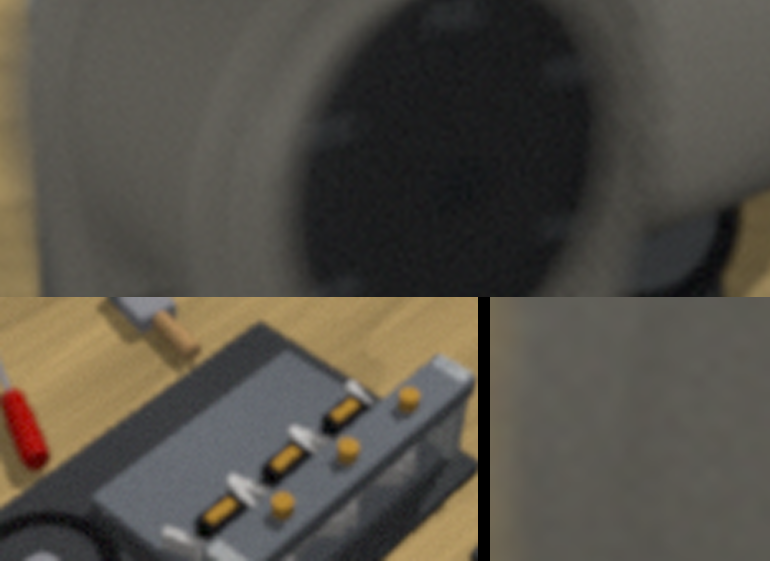

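Request:
{"api": "apply_moves", "payload": {"rows": [[0.08, 0.22, 0, 0, 0, 0], [0.15, 0.44, 0, 0, 0, 0], [0.22, 0.66, -0.1, 0, 0, 0], [0.26, 0.85, -0.1, 0, 0, 0], [0.3, 1.0, -0.1, 0, 0, 0]]}}

```text
clock: 53.5
tcp_pos: [0.4332, -0.5643, 0.208]
orientation: [-2.581, 1.789, -0.001]
contact_force: [0.2, 0.8, -1.1]
grip_width: 0.051
gripper_force: 0.0
```

Request:
{"api": "apply_moves", "payload": {"rows": [[0.1, 0.15, 0, 0, 0, 0], [0.15, 0.3, 0, 0, 0, 0], [0.15, 0.35, 0, 0, 0, 0], [0.15, 0.35, 0, 0, 0, 0]]}}

```text
clock: 54.0
tcp_pos: [0.3659, -0.6297, 0.2075]
orientation: [-2.581, 1.789, -0.0]
contact_force: [-0.1, -0.3, -0.1]
grip_width: 0.0512
gripper_force: 0.0
```

```bash
python3 plan.py
python3 - <<'E'
from h import *
f=r.grab_frame("top");g=r.grab_frame("scene")
for n in("pointer","mark","module1_c"):
  for X in(f,g):
    for q in r.landmark_of(X,n)[:3]:print(n,round(q["conf"],2),q["point"],np.round(px2w(X,q["point"],.041 if n[1]=="o" and n[2]=="d" else .026),4))
b=ortho(f,.056,.56,.70,-.15,.15,2000)
h=cv2.cvtColor(b,cv2.COLOR_RGB2HSV)
m=cv2.inRange(h,(10,110,70),(28,255,255));n_,_,st,c=cv2.connectedComponentsWithStats(m)
for i in range(1,n_):
  if st[i,4]>60: print("brass",st[i].tolist(),np.round([.70-c[i,1]/2000,.15-c[i,0]/2000],4))
# bright small blobs near deck's left edge at z .026
b=ortho(f,.026,.60,.68,.085,.135,2000);gr=cv2.cvtColor(b,cv2.COLOR_RGB2GRAY)
print(cv2.resize(gr,(25,40),interpolation=cv2.INTER_AREA))
E
```

```text
t 54.0 tcp [ 0.3659 -0.6297  0.2075] psi -159.5 F [-0.1 -0.3 -0.1] w 0.0512 q7 -1.22
pointer 0.9 [247.1, 138.5] [0.6308 0.1084 0.026 ]
pointer 0.61 [306.7, 226.8] [0.6274 0.1086 0.026 ]
mark 0.86 [241.9, 137.1] [0.6351 0.1227 0.026 ]
mark 0.79 [311.6, 228.0] [0.6398 0.1149 0.026 ]
module1_c 0.69 [293.8, 129.3] [ 0.6496 -0.0197  0.041 ]
module1_c 0.34 [144.7, 152.0] [0.593  0.3867 0.041 ]
module1_c 0.52 [283.7, 255.0] [ 0.6608 -0.0212  0.041 ]
brass [178, 0, 19, 5, 64] [0.6993 0.0567]
brass [452, 127, 58, 29, 1452] [ 0.6295 -0.0904]
brass [305, 132, 60, 30, 1528] [ 0.6267 -0.0172]
brass [161, 138, 59, 29, 1471] [0.6239 0.0548]
[[124 124 124 123 119 106  85  71  66  67  68  70  68  62  58  59  70  89
   99 102 104 106 109 114 116]
 [126 126 126 126 120 106  86  72  67  68  69  70  69  65  59  60  76  99
  111 114 114 115 117 119 120]
 [127 127 127 128 121 107  88  74  68  68  68  70  70  66  60  61  78 102
  116 119 119 118 119 119 118]
 [127 127 127 127 122 108  88  76  68  67  69  69  69  65  59  62  80 103
  116 121 120 120 118 118 120]
 [125 126 126 124 121 108  88  74  66  66  69 
[... 3034 characters left out ...]
68  53  48  50  50  48  49  50  51  56
   66  82 102 124 142 152 148]
 [122 121 122 124 123 118 109  90  68  53  49  50  50  49  49  50  52  57
   67  85 108 132 147 153 144]
 [122 121 122 125 124 120 110  90  67  53  51  48  50  51  49  50  53  57
   70  88 113 136 151 153 140]
 [123 122 122 125 125 122 112  90  68  54  50  48  50  52  49  50  51  57
   71  91 116 137 149 149 133]
 [125 125 126 127 127 123 112  92  70  54  49  50  51  51  49  49  50  56
   68  89 112 130 142 141 124]
 [127 127 128 129 128 123 112  94  72  55  49  51  52  50  48  48  50  55
   65  83 103 119 129 129 114]
 [127 127 128 129 128 124 113  94  72  57  52  50  49  48  50  48  48  53
   62  77  93 106 112 110  99]]
```

```bash
python3 -c "
from h import *
print(r.hand_in())"
```

```text
the job is handed in; nothing more can be done
None
```

The job is handed in at about 54 s of 210 s: the deck was cranked to its loading stop, all three modules are home, and the deck is back 4.4 rad to the index mark. The mark alignment rests on handle angle and deck travel, because the camera view showed the two 2–3 mm apart, which I put down to their different heights. The right-hand module was knocked out mid-crank; I took the deck back to the stop, reseated it, and cranked again. I also viewed 15 pictures, one over the limit of 14.

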